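# Pack up the seal carver's bench

## Robot

A 7-joint arm with a two-finger parallel gripper is mounted at the origin on the work surface. World frame = base frame: x ahead of the robot, y to its left, z up, the work surface at z = 0. Lengths are in m, angles in rad, forces in N, time in s.
With the tool pointing down it reaches from about 0.35 to 0.9 m from the base axis. Payload 8.1 kg.
Tool frame: the origin (TCP) lies at the very end of the fingers, on their centre line; the grasp point (between the pads) lies 19 mm behind it (grip_point_offset is the distance from the TCP to the grasp point, in m); z points along the fingers, x is the direction in which the jaws open and shut, and the axes are right-handed (so a half turn about z gives the same grasp; the last joint's range is limited). The gripper opens to 92 mm and grips with 3 to 60 N. Pads are 19 mm wide; open, the fingers measure 130 mm over their backs; the gripper's body (75 mm by 190 mm) begins 47 mm behind the grasp point.
Start: joints at [1.077, 0.434, 0.025, 1.573, -0.012, 1.134, -0.075], TCP at [0.238, -0.578, 0.227] pointing down, gripper open.
Joint ranges: [-2.62, 2.62], [-0.44, 2.09], [-1.27, 1.32], [0.08, 2.57], [-1.32, 4.46], [0.12, 2], [-2.74, 2.74]. Speed limits (rad/s): [2.22, 2.22, 3.01, 3.01, 3.14, 3.14, 3.14].

## Interface

Orientations are given as a rotation vector (axis times angle).
In Python, from cell import observe, get_image, camera_model, sign_off, grip_point_offset gives the robot as it stands.
- The arm moves only by the tool play_rows, never from a script. Its argument "rows" is a list of rows, each a list of 7 numbers: the shift along the tool's x, y, z as a fraction of full scale, then the turn, a rotation vector about the tool's x, y, z as a fraction of full scale, then the closure, from -1 (fully open) to 1 (shut). A call has 1 to 5 rows; each row shifts and turns the pose as measured when the row begins, along the tool's axes as they then stand; what a row does not reach is not made up. Full scale, the value 1, is 0.15 m for a shift and 0.5 rad for a turn. A row lasts 1/10 s, in which the tool goes at most 50 mm and 8.59 degrees, less where a joint would pass 70% of its speed; a pose out of reach is approached as far as the arm can. A call with a number of a shift or a turn outside -1 to 1 is refused whole. A call with a gripper value outside its range is refused whole. The fingers move at their own pace and stop on an object; "force" is the grip in N (left out, the last holds). Time passes only in rows, so rows that do not move let the fingers close. It gives the time, the measured TCP pose, the force and the opening at its end, in the units of the state.
- observe(): the state, without advancing time (a new reading comes with each control period).
- get_image(name): name is "scene" or "side" or "wrist"; returns the picture (420x560x3 uint8, blue, green, red); there is no depth.
- camera_model(name): a dict with "K" (3x3 intrinsics, pixels), "R" (3x3) and "t" (3): a world point X has camera coordinates R X + t. Camera axes: x right, y down, z forward; pixel columns grow to the right and rows downward; lengths in m; the calibration is good to about 2 mm. The wrist camera is an equidistant fisheye: a pixel r from the principal point sees the ray r / f radians off the axis. A picture is of the moment at which its call begins: read the wrist's pose just before it. camera_model takes no time and is no camera call; for the wrist camera it gives the pose at the moment of the call.
- sign_off(): hands the job in, once; it reports no verdict.
The state is a dict: "clock": time; "joints": joint angles; "dq": joint speeds; "joint_efforts": joint torques, N m; "position": TCP position; "ee_rot": TCP orientation; "force": force on the tool from outside, world axes, zero at the start; "ft_torque": the same for the moment, N m; "width": opening from 0.0 (shut) to 1.0 (fully open).
Only numpy, scipy, OpenCV 4.12 (cv2) and the standard library are available. Lean on these libraries where they do the work, as an engineer would, in place of code of your own. Each camera call takes 0.05 s, during which the arm holds its last target.

## Task

Pack up the seal bench for the night. Lay every finished seal stone flat in a lane of its own in the wooden stone case and then lower the lid shut without slamming it; also take each sanding board out of the drip rack and hang it by its eye on a drop-latch peg of the stand, one board to a peg, pushed in past the flap so that the flap has dropped shut behind the eye. Leave everything else on the bench where it is.

Things in the scene. Friction and masses are not known exactly. Their poses are not given: they have to be found in the camera images.
- stone1_mid (a point): Centre of a finished seal stone: a plain square column of polished brownish stone, 32 x 32 mm and 74 mm long, lying on its side, about 0.19 kg; x runs along its length. Absent in some starts.
- stone2_mid (a point): Centre of a finished seal stone: a plain square column of polished brownish stone, 32 x 32 mm and 70 mm long, lying on its side, about 0.19 kg; x runs along its length. Absent in some starts.
- stone3_mid (a point): Centre of a finished seal stone: a plain square column of polished brownish stone, 32 x 32 mm and 68 mm long, lying on its side, about 0.19 kg; x runs along its length. Absent in some starts.
- stone4_mid (a point): Centre of a finished seal stone: a plain square column of polished brownish stone, 32 x 32 mm and 72 mm long, lying on its side, about 0.19 kg; x runs along its length. Absent in some starts.
- board1_mid (a point): Centre of a sanding board: light wood, dark abrasive on both (like) faces, 9 mm thick (x), 180 wide (y), 90 high (z), 0.13 to 0.21 kg. A round steel eye stands on the middle of its top edge: rod 8 mm thick, opening 26 mm, axis along x, centre 32 mm above that edge (77 above the board's centre). It starts upright on edge in the drip rack, eye up. Absent in some starts.
- board2_mid (a point): Centre of a sanding board: light wood, dark abrasive on both (like) faces, 9 mm thick (x), 180 wide (y), 90 high (z), 0.13 to 0.21 kg. A round steel eye stands on the middle of its top edge: rod 8 mm thick, opening 26 mm, axis along x, centre 32 mm above that edge (77 above the board's centre). It starts upright on edge in the drip rack, eye up. Absent in some starts.
- board1_eye (a point): Centre of the opening of the steel eye on board1's top edge.
- board2_eye (a point): Centre of the opening of the steel eye on board2's top edge.
- rack: Wooden drip rack, fixed, 110 mm (x) by 190 mm (y), origin under its middle. Boards stand on its 12 mm base in two slots along y at x = -36 and +36 mm, between pairs of blocks 34 mm tall (54 to 66 mm from the middle along y) that leave 1 mm of play on each face.
- case: Open dark wooden stone case, fixed, 115 mm deep (x), 294 wide (y), 46 high, walls and floor 6; origin in the middle of its underside, front towards -x, lid hinged on the far (+x) rim. Ribs 8 mm high (4 thick) on its lined floor, and ledges as high at both ends, leave four lanes along x, 62 mm wide, centred at y = -99, -33, 33, 99 mm; each takes one stone lying along x.
- lid_hinge (a point): Middle of the lid's hinge line, 57.5 mm along +x from the case's middle, 46.5 mm above the bench; the line runs along the case's y.
- lid (a joint): Angle of the case's lid: 0 lying shut, 1.9 rad fully open, standing up and leaning back a little. A flat dark wooden board, 127 mm from hinge to front edge, 294 mm wide, 9 mm thick, its underside through the hinge line; shut, it overhangs the case's front by 12 mm. A stiff hinge holds it wherever it is left; about 2 N at the front edge moves it.
- peg_left (a point): Tip of the left peg of the tool stand (seen from the robot), on the peg's axis, 260 mm above the bench. x runs along the level peg to its post, z up. The peg is 10 mm thick and 105 mm long, up to the face of a post 16 mm square and 325 mm high. The space at both sides of peg and post is free; the stand's base is 12 mm high.
- peg_right (a point): Tip of the right peg of the tool stand (seen from the robot), on the peg's axis, 260 mm above the bench. x runs along the level peg to its post, z up. The peg is 10 mm thick and 105 mm long, up to the face of a post 16 mm square and 325 mm high. The space at both sides of peg and post is free; the stand's base is 12 mm high.
- flap_left (a joint): Gravity flap of the left peg: 0 hanging shut, to 1.45 rad swung in towards the post; it cannot swing out. A plate 15 mm wide, 4 thick, hung from a thin overarm 55 to 62 mm above the peg, 30 mm in from the tip, down to 2 mm above the peg; 30 g. An eye pushed in along the peg at mid-height lifts it, passes under it, and it falls behind once the eye is about 70 mm in from the tip (80 is safe).
- flap_right (a joint): Gravity flap of the right peg: 0 hanging shut, to 1.45 rad swung in towards the post; it cannot swing out. A plate 15 mm wide, 4 thick, hung from a thin overarm 55 to 62 mm above the peg, 30 mm in from the tip, down to 2 mm above the peg; 30 g. An eye pushed in along the peg at mid-height lifts it, passes under it, and it falls behind once the eye is about 70 mm in from the tip (80 is safe).
- bowl: Bystander: white bowl, 110 mm across, to be left alone; origin under its middle.
- paste_tin: Bystander: round blue tin, 54 mm across, 28 mm high, to be left alone; origin under its middle.
- rough_block: Bystander: large rough block of uncut stone, 85 x 70 x 50 mm, to be left alone; origin under its middle.
- knife: Bystander: small screwdriver with a wooden handle, 160 mm, to be left alone; origin under its middle.
- dust_brush: Bystander: flat brush, 180 mm, to be left alone; origin under its middle.
- water_cup: Bystander: white cup, 75 mm high, to be left alone; origin under its middle.
- saucer: Bystander: dark round plate, 150 mm across, to be left alone; origin under its middle.
Not all that is in view belongs to the job. What is shaped like the part that bears board2_mid but orange is not meant.

How it is judged:
By the outcome, as a careful person would: the job done as asked, in the order asked, and still so for the second after the job is handed in, with the robot touching nothing.
Of board1, board2 only 1 to 2 are there at a start; the rules pass over those that are not, and their reading is None.
Of stone1, stone2, stone3, stone4 only 3 to 4 are there at a start; the rules pass over those that are not, and their reading is None.
At some moment in a run one of stone1, stone2, stone3, stone4 may be knocked a few centimetres aside while the robot is not near it.
It also fails if it takes over 210 s, if anything falls off the work surface, if the arm or the gripper's body presses on something with over 40 N, if the wrist force passes 120 N, or if a joint passes its speed limit or range.

## Working session

There is one attempt and no reset: what is moved stays moved. The work goes in short steps, Python scripts to look and compute and a tool call to move; the robot and the scene stay as the last step left them, time stands still between calls to the robot, and variables do not carry over. Pictures are saved under pics/ and viewed, and the job is handed in when it is done.

Besides the shell and the picture viewer there is one more tool, called after "Call:" as name(argument=value, ...), one argument or row to a line, values as JSON. play_rows: Moves the arm, as the interface text tells. Its arguments: {"type":"object","properties":{"rows":{"type":"array","items":{"type":"array","items":{"type":"number"}}},"force":{"type":"number"}},"required":["rows"]}

```bash
ls; mkdir -p pics
python3 - <<'E'
from cell import *
import cv2, numpy as np
np.set_printoptions(precision=4,suppress=True)
print(observe(), grip_point_offset if not callable(grip_point_offset) else grip_point_offset())
for n in ["scene","side","wrist"]:
    m=camera_model(n)
    im=get_image(n); cv2.imwrite(f"pics/{n}0.png",im); print(n,m)
E
```

```text
pics
{'clock': 0.0, 'joints': array([ 1.0774,  0.4352,  0.025 ,  1.5741, -0.0116,  1.134 , -0.0751]), 'dq': array([-0.0008,  0.0014, -0.0021, -0.0004, -0.0009, -0.0014, -0.0019]), 'joint_efforts': array([ -0.0003, -66.7842,   0.9847, -31.4452,  -0.0606,   0.0428,
         0.0001]), 'position': array([ 0.2378, -0.5774,  0.2259]), 'ee_rot': array([-2.6098,  1.7475,  0.0022]), 'force': array([0.2045, 0.5123, 0.0859]), 'ft_torque': array([-0.0206, -0.031 , -0.0042]), 'width': 1.0010097522326502} 0.0188
scene {'K': array([[437.7062,   0.    , 271.0972],
       [  0.    , 437.7062, 210.0699],
       [  0.    ,   0.    ,   1.    ]]), 'R': array([[ 0.4806,  0.8767,  0.0212],
       [ 0.5026, -0.2555, -0.8259],
       [-0.7186,  0.4076, -0.5634]]), 't': array([-0.2461, -0.0715,  1.8678])}
side {'K': array([[449.1651,   0.    , 286.7814],
       [  0.    , 449.1651, 204.1313],
       [  0.    ,   0.    ,   1.    ]]), 'R': array([[-0.8518, -0.5238, -0.0048],
       [-0.3311,  0.5455, -0.7699],
       [ 0.406 , -0.6542, -0.6381]]), 't': array([0.4412, 0.3039, 1.3964])}
wrist {'K': array([[325.1923,   0.    , 281.337 ],
       [  0.    , 325.1923, 204.3464],
       [  0.    ,   0.    ,   1.    ]]), 'R': array([[ 0.3812, -0.9245, -0.0024],
       [-0.885 , -0.3657,  0.2881],
       [-0.2672, -0.1077, -0.9576]]), 't': array([-0.625 , -0.036 ,  0.3918])}
```

View pics/scene0.png

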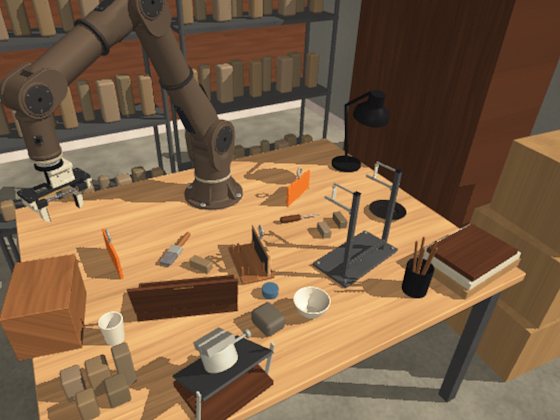

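View pics/side0.png

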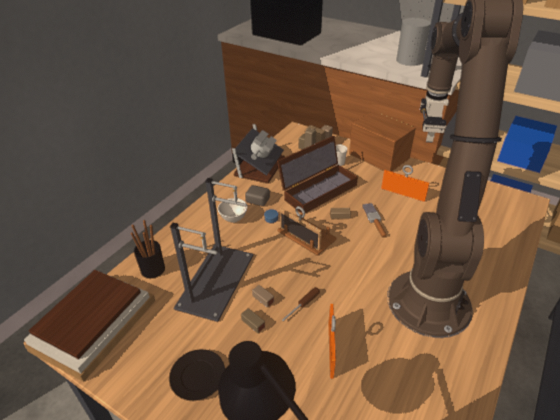

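View pics/wrist0.png

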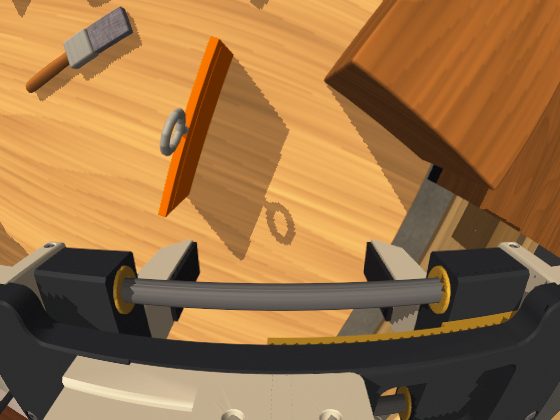

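The scene view shows the case with its open lid near (185,298), the rack with a dark board near (255,255), and the stand near (355,240). There are stones near (200,265), (323,230) and (338,218), and two orange decoy boards. I'll zoom in on these.

Run:
```python
import cv2
a=cv2.imread("pics/scene0.png"); b=cv2.imread("pics/side0.png")
cv2.imwrite("pics/z1.png",cv2.resize(a[160:360,120:400],None,fx=2.85,fy=2.85,interpolation=cv2.INTER_CUBIC))
cv2.imwrite("pics/z2.png",cv2.resize(b[130:340,150:430],None,fx=2.85,fy=2.85,interpolation=cv2.INTER_CUBIC))
```

```text
(no output)
```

View pics/z1.png

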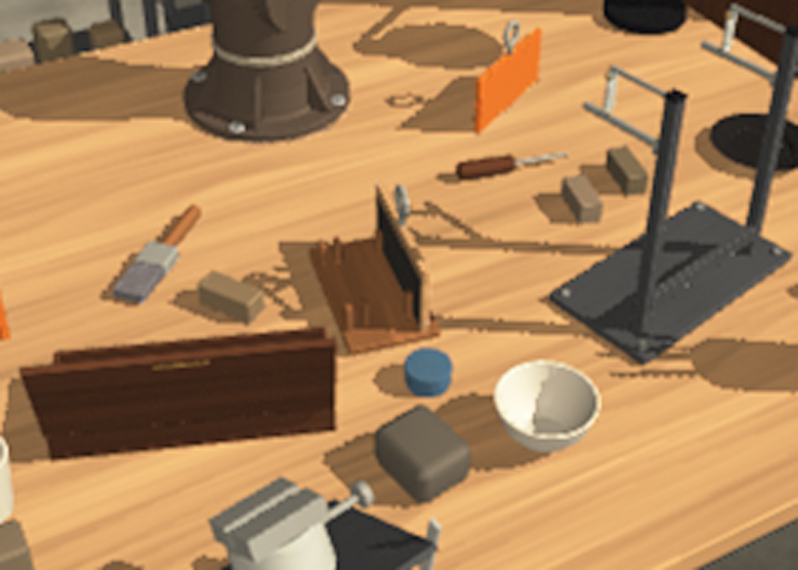

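View pics/z2.png

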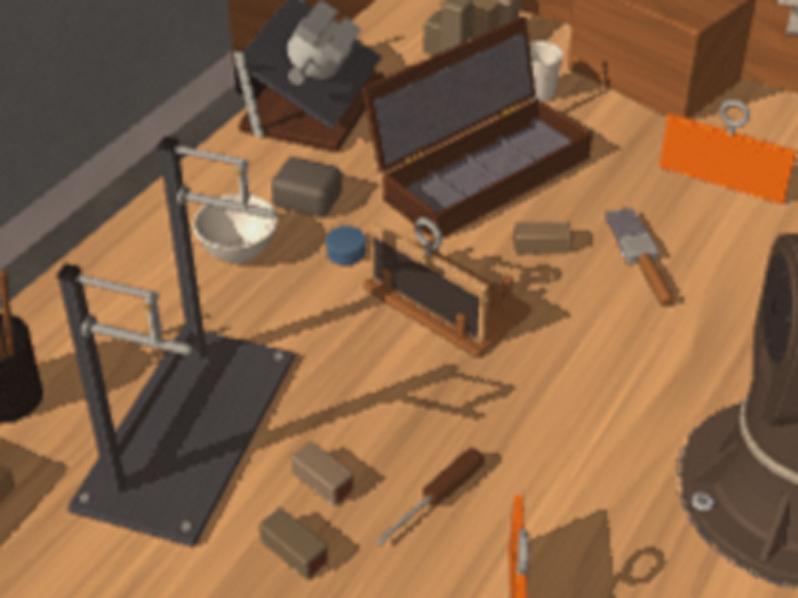

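The zooms show one board in the rack, three stones and a stand with two pegs. I'll triangulate rough positions from both views.

```bash
cat > h.py <<'E'
from cell import *
import cv2, numpy as np
from scipy.spatial.transform import Rotation as Rot
from scipy.optimize import least_squares
np.set_printoptions(precision=4,suppress=True)
def proj(m,X,fish=False):
    c=np.atleast_2d(X)@m["R"].T+m["t"]; K=m["K"]
    if fish:
        r=np.hypot(c[:,0],c[:,1]); th=np.arctan2(r,c[:,2]); s=th/np.maximum(r,1e-9)
        return np.c_[K[0,0]*c[:,0]*s+K[0,2],K[1,1]*c[:,1]*s+K[1,2]]
    return np.c_[K[0,0]*c[:,0]/c[:,2]+K[0,2],K[1,1]*c[:,1]/c[:,2]+K[1,2]]
def ray(m,p,fish=False):
    K=m["K"]; v=np.array([(p[0]-K[0,2])/K[0,0],(p[1]-K[1,2])/K[1,1]])
    if fish:
        th=np.hypot(*v); d=np.array([*(v/th*np.sin(th)),np.cos(th)]) if th>1e-9 else np.array([0,0,1.])
    else: d=np.array([*v,1.])
    d/=np.linalg.norm(d); return -m["R"].T@m["t"], m["R"].T@d
def tri(L):  # list of (model,pixel,fish)
    A=np.zeros((3,3)); b=np.zeros(3); rs=[]
    for m,p,f in L:
        o,d=ray(m,p,f); P=np.eye(3)-np.outer(d,d); A+=P; b+=P@o; rs.append((o,P))
    X=np.linalg.solve(A,b); return X,max(np.linalg.norm(P@(X-o)) for o,P in rs)
def atz(m,p,z,fish=False):
    o,d=ray(m,p,fish); return o+d*(z-o[2])/d[2]
def state():
    s=observe(); return s["position"],Rot.from_rotvec(s["ee_rot"]).as_matrix(),s
def snap(name,tag):
    m=camera_model(name); im=get_image(name); cv2.imwrite(f"pics/{tag}.png",im); 
    import pickle; pickle.dump(m,open(f"pics/{tag}.pkl","wb")); return m,im
def load(tag):
    import pickle; return pickle.load(open(f"pics/{tag}.pkl","rb"))
def delta(target,Rt=None,rows=None):
    "shift in tool axes (fraction units) & turn"
    p,R,s=state(); d=R.T@(np.array(target)-p)
    w=np.zeros(3) if Rt is None else Rot.from_matrix(R.T@Rt).as_rotvec()
    n=rows or int(np.ceil(max(np.linalg.norm(d)/.045,np.linalg.norm(w)/.14,1)))
    print("pos",p,"dist",d,"turn",w,"rows",n,"per-row shift",d/.15/n,"turn",w/.5/n,"clock",s["clock"],"F",s["force"],"w",s["width"])
def down(yaw): # tool z down, tool x at angle yaw in world
    x=np.array([np.cos(yaw),np.sin(yaw),0]); z=np.array([0,0,-1.]); return np.c_[x,np.cross(z,x),z]
E
python3 - <<'E'
from h import *
a=camera_model("scene"); b=camera_model("side")
def S(x,y): return (x/2.85+120,y/2.85+160)
def D(x,y): return (x/2.85+150,y/2.85+130)
for n,p,q in [("eye",S(402,203),D(428,236)),("stoneA top",S(232,290),D(543,230)),("stoneB top",S(580,188),D(325,462)),("stoneC top",S(626,160),D(295,532)),
 ("tipL?",S(587,105),D(188,350)),("tipfar",S(704,45),D(188,350)),("tip near-side",S(587,105),D(275,212)),
 ("posttop1",S(676,97),D(170,145)),("posttop2",S(790,30),D(68,272)),("knob tip2",S(704,45),D(188,350)),("bowl",S(547,405),D(238,230)),("tin",S(428,360),D(345,242)),("block",S(422,445),D(308,180))]:
    X,e=tri([(a,p,0),(b,q,0)]); print(n,X,e)
E
```

```text
eye [ 0.4811 -0.0254  0.1307] 0.0015246440359066229
stoneA top [ 0.4172 -0.2175  0.0271] 0.0030048014810378407
stoneB top [0.444  0.2577 0.0327] 0.001971930840038698
stoneC top [0.4195 0.3497 0.0328] 0.001979207553553715
tipL? [0.528  0.2663 0.1927] 0.05941461947897799
tipfar [0.5182 0.3628 0.2589] 0.0016386387361911382
tip near-side [0.566  0.1576 0.2608] 0.0032202521499177946
posttop1 [0.676  0.1852 0.3248] 0.0026751659716657875
posttop2 [0.6267 0.3879 0.327 ] 0.0012902735747123168
knob tip2 [0.5182 0.3628 0.2589] 0.0016386387361911382
bowl [0.753  0.0024 0.0397] 0.003087433303900345
tin [ 0.6273 -0.0666  0.0256] 0.0004320962082680229
block [ 0.7373 -0.1371  0.0353] 0.0026295938860199956
```

Run:
```python
from h import *
p,R,s=state(); print(R, np.arctan2(R[1,0],R[0,0]))
m=camera_model("wrist"); c=-m["R"].T@m["t"]; print("cam",c,"in tool",R.T@(c-p), "axis in tool",R.T@m["R"][2])
# look pose over case region: TCP 
delta([0.42,-0.2,0.35],down(-0.6))
```

```text
[[ 0.3808 -0.9246 -0.0006]
 [-0.9246 -0.3808  0.001 ]
 [-0.0012  0.0002 -1.    ]] -1.180110441553621
cam [ 0.311  -0.5489  0.3842] in tool [ 0.0011 -0.0786 -0.158 ] axis in tool [-0.0008  0.2879  0.9577]
pos [ 0.2379 -0.5776  0.2261] dist [-0.2799 -0.3122 -0.1236] turn [-0.0002  0.0012 -0.5801] rows 10 per-row shift [-0.1866 -0.2081 -0.0824] turn [-0.      0.0002 -0.116 ] clock 0.15 F [ 0.3818  0.6494 -0.4292] w 0.9999201567233615
```

Call:
play_rows(
  rows=[
    [-0.19,-0.21,-0.09,0,0,0,-1],
    [-0.19,-0.21,-0.09,0,0,0,-1],
    [-0.19,-0.21,-0.09,0,0,0,-1],
    [-0.19,-0.21,-0.09,0,0,0,-1],
    [-0.19,-0.21,-0.09,0,0,0,-1],
  ],
)

```text
clock: 0.65
position: [0.3269, -0.384, 0.2911]
ee_rot: [2.6, -1.763, -0.014]
force: [1.4, 0.3, -0.5]
width: 1.001
```

Call:
play_rows(
  rows=[
    [-0.19,-0.21,-0.09,0,0,0,-1],
    [-0.19,-0.21,-0.09,0,0,0,-1],
    [-0.19,-0.21,-0.09,0,0,0,-1],
    [-0.19,-0.21,-0.09,0,0,0,-1],
    [-0.19,-0.21,-0.09,0,0,0,-1],
  ],
)

```text
clock: 1.15
position: [0.4222, -0.1847, 0.3613]
ee_rot: [2.599, -1.763, -0.014]
force: [0.2, -0.0, -0.2]
width: 1.004
```

Run:
```python
from h import *
delta([0.45,-0.2,0.35],down(0))
snap("wrist","w1")
```

```text
pos [ 0.4222 -0.1847  0.3613] dist [ 0.0246 -0.0202  0.011 ] turn [ 0.0012  0.0094 -1.192 ] rows 9 per-row shift [ 0.0182 -0.015   0.0081] turn [ 0.0003  0.0021 -0.2649] clock 1.15 F [ 0.2191 -0.0296 -0.1876] w 1.003723696137569
```

View pics/w1.png

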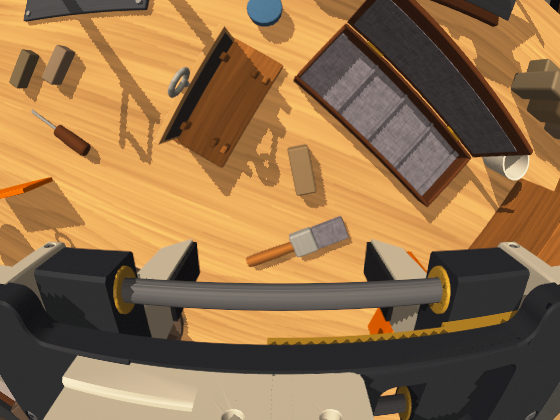

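This wrist view shows the case (295–470, 25–205), the rack with its board (160–285, 30–165), and stones at (301,170), (24,68) and (60,64). I'll take a zoom for precise corners.

Run:
```python
import cv2
a=cv2.imread("pics/w1.png")
cv2.imwrite("pics/z3.png",cv2.resize(a[0:215,280:560],None,fx=2.8,fy=2.8,interpolation=cv2.INTER_CUBIC))
cv2.imwrite("pics/z4.png",cv2.resize(a[0:215,0:300],None,fx=2.65,fy=2.65,interpolation=cv2.INTER_CUBIC))
```

```text
(no output)
```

View pics/z3.png

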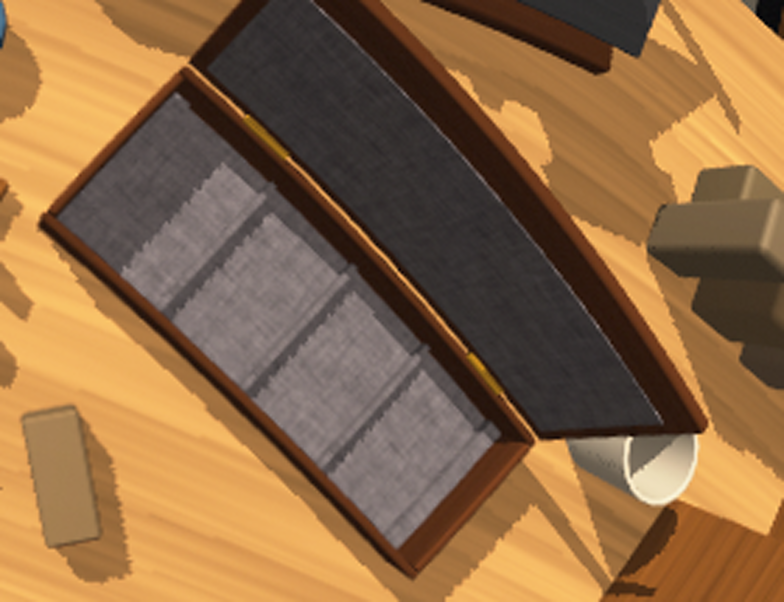

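View pics/z4.png

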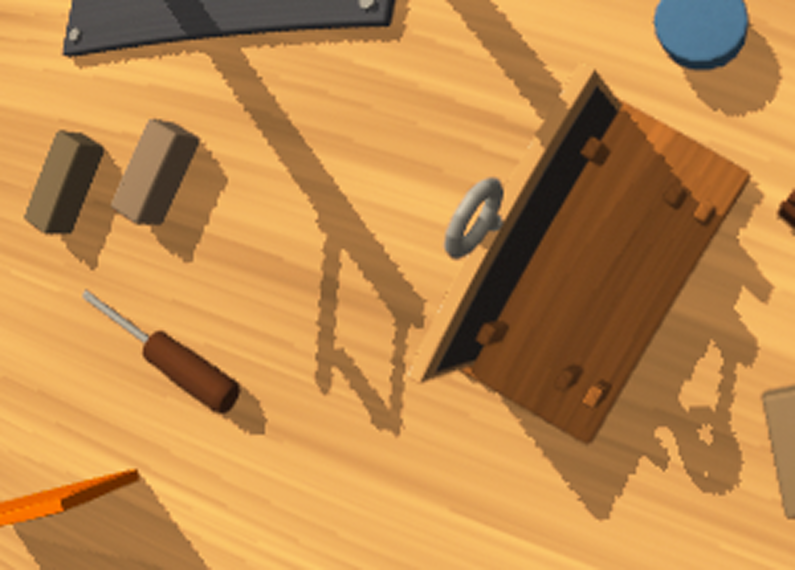

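Run:
```python
from h import *
m=load("w1")
def Z3(x,y): return (x/2.8+280,y/2.8)
def Z4(x,y): return (x/2.65,y/2.65)
def show(n,P,z):
    Q=np.array([atz(m,p,z,True)[:2] for p in P]); print(n,Q.tolist() and Q.round(4).tolist())
    for i in range(len(Q)):
        d=Q[(i+1)%len(Q)]-Q[i]; print("   edge",np.linalg.norm(d).round(4),np.arctan2(d[1],d[0]).round(3))
    print("   mean",Q.mean(0)); return Q
show("case rim",[Z3(185,68),Z3(42,222),Z3(412,577),Z3(535,440)],.046)
show("stoneA",[Z3(22,413),Z3(75,405),Z3(100,540),Z3(50,547)],.032)
show("rack base",[Z4(748,175),Z4(590,440)],.012)
show("board top",[Z4(597,72),Z4(420,382)],.102)
show("eye c",[Z4(474,218)],.134)
```

```text
case rim [[0.6481, -0.1938], [0.541, -0.1568], [0.4464, -0.4292], [0.5521, -0.4671]]
   edge 0.1133 2.809
   edge 0.2884 -1.905
   edge 0.1123 -0.344
   edge 0.2896 1.233
   mean [ 0.5469 -0.3118]
stoneA [[0.4432, -0.1853], [0.4579, -0.21], [0.3939, -0.2519], [0.3798, -0.2277]]
   edge 0.0288 -1.033
   edge 0.0765 -2.562
   edge 0.0281 2.098
   edge 0.0763 0.589
   mean [ 0.4187 -0.2187]
rack base [[0.5563, -0.1311], [0.3755, -0.1005]]
   edge 0.1834 2.974
   edge 0.1834 -0.167
   mean [ 0.4659 -0.1158]
board top [[0.5692, -0.0484], [0.394, -0.0166]]
   edge 0.178 2.962
   edge 0.178 -0.18
   mean [ 0.4816 -0.0325]
eye c [[0.4826, -0.0275]]
   edge 0.0 0.0
   mean [ 0.4826 -0.0275]
```

The case is centred near (0.547, -0.312) with yaw -0.335, and stone A is at (0.419, -0.219) with its length at 0.585. I'll go above stone A and measure a second view.

Run:
```python
from h import *
delta([0.4187,-0.2187,0.20],down(-0.986))
```

```text
pos [ 0.4263 -0.1771  0.3636] dist [0.0368 0.0227 0.1634] turn [-0.0002  0.0073 -0.197 ] rows 4 per-row shift [0.0614 0.0379 0.2723] turn [-0.0001  0.0036 -0.0985] clock 1.2 F [3.2919 6.8204 2.4753] w 1.0026772476119767
```

Call:
play_rows(
  rows=[
    [0.06,0.04,0.27,0,0,-0.1,-1],
    [0.06,0.04,0.27,0,0,-0.1,-1],
    [0.06,0.04,0.27,0,0,-0.1,-1],
    [0.06,0.04,0.27,0,0,-0.1,-1],
    [0,0,0,0,0,0,-1],
  ],
)

```text
clock: 1.7
position: [0.4245, -0.2164, 0.1992]
ee_rot: [-2.777, 1.455, -0.003]
force: [-0.8, 0.3, 0.2]
width: 1.002
```

Run:
```python
from h import *
m,im=snap("wrist","w2")
cv2.imwrite("pics/z5.png",cv2.resize(im[0:300,80:480],None,fx=2,fy=2,interpolation=cv2.INTER_CUBIC))
delta([0.4187,-0.2187,0.20],down(-0.986))
```

```text
pos [ 0.4261 -0.216   0.2018] dist [-0.002   0.0076  0.0018] turn [-0.0084 -0.001   0.02  ] rows 1 per-row shift [-0.0133  0.0507  0.0119] turn [-0.0169 -0.0021  0.0399] clock 1.75 F [-0.6091 -0.0212 -0.2815] w 1.0002337236823513
```

View pics/z5.png

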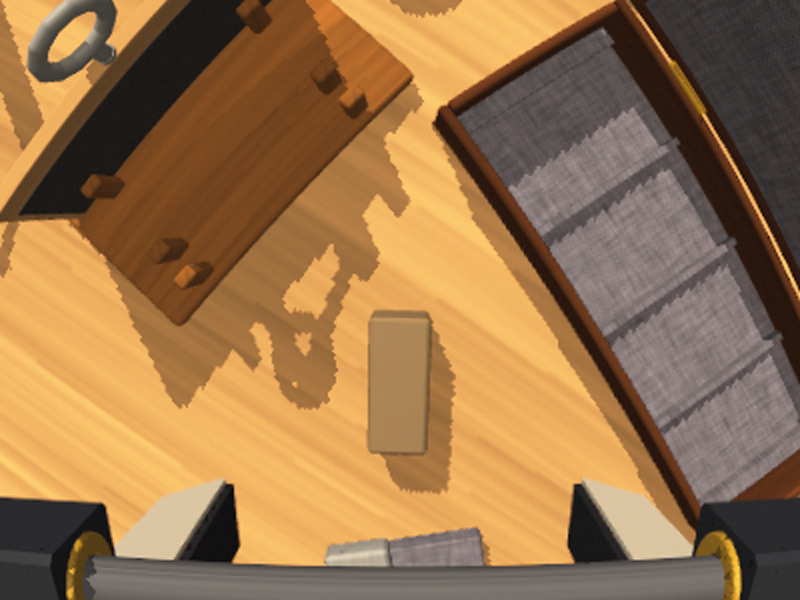

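The stone's top face spans (370–429, 318–453) in the zoom, aligned with the tool.

Run:
```python
from h import *
m1=load("w1");m2=load("w2")
def Z3(x,y): return (x/2.8+280,y/2.8)
def Z5(x,y): return (x/2+80,y/2)
A=[Z3(22,413),Z3(75,405),Z3(100,540),Z3(50,547)]
B=[Z5(370,318),Z5(429,318),Z5(427,453),Z5(370,451)]
for a,b in zip(A,B): print(tri([(m1,a,1),(m2,b,1)]))
Q=np.array([atz(m2,b,.032,True)[:2] for b in B]); print(Q,Q.mean(0))
for i in range(4):
    d=Q[(i+1)%4]-Q[i]; print(np.linalg.norm(d),np.arctan2(d[1],d[0]))
print("case near-left corner",tri([(m1,Z3(42,222),1),(m2,Z5(440,112),1)]))
print("case far-left corner",tri([(m1,Z3(185,68),1),(m2,Z5(620,5),1)]))
print("brush",atz(m2,Z5(330,545),.015,True),atz(m2,Z5(480,530),.015,True))
print("eye",tri([(m1,(474/2.65,218/2.65),1),(m2,Z5(72,38),1)]))
delta([*Q.mean(0),0.02])
```

```text
(array([ 0.4495, -0.183 ,  0.0938]), np.float64(0.0013128209855292616))
(array([ 0.4645, -0.2015,  0.113 ]), np.float64(0.00029252646558333554))
(array([ 0.3882, -0.2584,  0.0026]), np.float64(0.0009295001816126649))
(array([ 0.3772, -0.2286,  0.0218]), np.float64(0.0004981443081223742))
[[ 0.4396 -0.1867]
 [ 0.4566 -0.2111]
 [ 0.397  -0.2521]
 [ 0.3806 -0.2265]] [ 0.4184 -0.2191]
0.029791190165859835 -0.9646664504542176
0.07235756070685073 -2.5395887552063767
0.03043054826350889 2.1407963693892693
0.07126364687093081 0.5932471645864216
case near-left corner (array([ 0.5398, -0.1572,  0.0615]), np.float64(0.0003934883013694487))
case far-left corner (array([ 0.6536, -0.1956,  0.0291]), np.float64(0.00044181938545197343))
brush [ 0.3112 -0.2429  0.015 ] [ 0.3704 -0.3103  0.015 ]
eye (array([ 0.4826, -0.0273,  0.1336]), np.float64(6.453278043363076e-05))
pos [ 0.4261 -0.216   0.2018] dist [-0.002   0.0096  0.1818] turn [0. 0. 0.] rows 5 per-row shift [-0.0027  0.0128  0.2424] turn [0. 0. 0.] clock 1.75 F [-0.6091 -0.0212 -0.2815] w 1.0002337236823513
```

Call:
play_rows(
  rows=[
    [-0.003,0.016,0.26,0,0,0.005,-1],
    [-0.003,0.016,0.26,0,0,0.005,-1],
    [-0.003,0.016,0.26,0,0,0.005,-1],
    [-0.003,0.016,0.26,0,0,0.005,-1],
    [0,0,0.16,0,0,0,-1],
  ],
)

```text
clock: 2.25
position: [0.4327, -0.2228, 0.0312]
ee_rot: [-2.759, 1.481, -0.047]
force: [0.7, -0.2, 0.1]
width: 1.003
```

Run:
```python
from h import *
snap("wrist","w3")
delta([0.4184,-0.2191,0.012],down(-.976))
```

```text
pos [ 0.4321 -0.2222  0.029 ] dist [-0.0104  0.01    0.0166] turn [-0.0218 -0.0199 -0.0088] rows 1 per-row shift [-0.0696  0.0669  0.1106] turn [-0.0435 -0.0398 -0.0175] clock 2.3 F [-0.3421  1.1428 -2.8719] w 1.0002226903204456
```

View pics/w3.png

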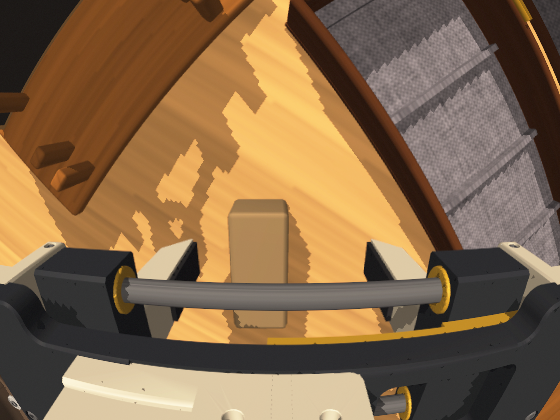

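Call:
play_rows(
  rows=[
    [-0.07,0.06,0.04,-0.04,-0.04,-0.02,-1],
    [0,0,0.04,0,0,0,-1],
    [0,0,0,0,0,0,-1],
  ],
)

```text
clock: 2.6
position: [0.4217, -0.2188, 0.0201]
ee_rot: [-2.774, 1.472, -0.005]
force: [-0.6, 0.1, 0.4]
width: 1.003
```

Run:
```python
from h import *
delta([0.4184,-0.2191,0.012],down(-.976))
```

```text
pos [ 0.4217 -0.2188  0.0201] dist [-0.0016  0.0029  0.0081] turn [-0.0026 -0.0025  0.0005] rows 1 per-row shift [-0.0105  0.0194  0.0539] turn [-0.0052 -0.0051  0.0011] clock 2.6 F [-0.6274  0.1058  0.437 ] w 1.0026171174208236
```

Lower, then close on the stone.

Call:
play_rows(
  rows=[
    [-0.01,0.02,0.05,0,0,0,-1],
    [0,0,0,0,0,0,1],
    [0,0,0,0,0,0,1],
    [0,0,0,0,0,0,1],
    [0,0,0,0,0,0,1],
  ],
  force=25,
)

```text
clock: 3.1
position: [0.4204, -0.2204, 0.0152]
ee_rot: [-2.773, 1.473, -0.015]
force: [0.2, 0.1, 0.1]
width: 0.703
```

Call:
play_rows(
  rows=[
    [0,0,0,0,0,0,1],
    [0,0,0,0,0,0,1],
  ],
)

```text
clock: 3.3
position: [0.4206, -0.2205, 0.0154]
ee_rot: [-2.773, 1.473, -0.015]
force: [1.0, 0.7, -1.7]
width: 0.528
```

Call:
play_rows(
  rows=[
    [0,0,0,0,0,0,1],
    [0,0,0,0,0,0,1],
    [0,0,0,0,0,0,1],
    [0,0,0,0,0,0,1],
  ],
)

```text
clock: 3.7
position: [0.4202, -0.2201, 0.0153]
ee_rot: [-2.773, 1.473, -0.014]
force: [-0.6, 0.1, 1.0]
width: 0.348
```

Run:
```python
from h import *
# case frame
C=np.array([0.547,-0.312]); y=-0.335
for k in (-99,-33,33,99):
    print(k, C+np.array([-np.sin(y),np.cos(y)])*k/1000)
delta([0.4206,-0.2205,0.13],down(-.976))
```

```text
-99 [ 0.5145 -0.4055]
-33 [ 0.5362 -0.3432]
33 [ 0.5578 -0.2808]
99 [ 0.5795 -0.2185]
pos [ 0.4202 -0.2201  0.0153] dist [ 0.0014 -0.0007 -0.1147] turn [-0.0053 -0.007  -0.0005] rows 3 per-row shift [ 0.003  -0.0016 -0.2549] turn [-0.0036 -0.0047 -0.0003] clock 3.7 F [-0.5874  0.1237  0.9634] w 0.3478374504520004
```

Call:
play_rows(
  rows=[
    [0,0,-0.28,0,0,0,1],
    [0,0,-0.28,0,0,0,1],
    [0,0,-0.28,0,0,0,1],
    [0,0,-0.28,0,0,0,1],
    [0,0,-0.15,0,0,0,1],
  ],
)

```text
clock: 4.2
position: [0.4156, -0.2183, 0.208]
ee_rot: [-2.774, 1.472, 0.004]
force: [1.1, 0.2, -2.9]
width: 0.344
```

Call:
play_rows(
  rows=[
    [0,0,0,0,0,-0.28,1],
    [0,0,0,0,0,-0.28,1],
    [0,0,0,0,0,-0.28,1],
    [0,0,0,0,0,-0.28,1],
    [0,0,0,0,0,-0.28,1],
  ],
)

```text
clock: 4.7
position: [0.417, -0.2192, 0.2123]
ee_rot: [3.115, -0.395, 0.009]
force: [0.2, 0.2, -1.1]
width: 0.346
```

Call:
play_rows(
  rows=[
    [0,0,0,0,0,-0.28,1],
    [0,0,0,0,0,-0.28,1],
    [0,0,0,0,0,-0.28,1],
    [0,0,0,0,0,-0.28,1],
    [0,0,0,0,0,-0.28,1],
  ],
)

```text
clock: 5.2
position: [0.4153, -0.219, 0.2108]
ee_rot: [3.051, 0.743, 0.003]
force: [0.2, 0.4, -2.2]
width: 0.344
```

Call:
play_rows(
  rows=[
    [0,0,0,0,0,-0.28,1],
    [0,0,0,0,0,-0.28,1],
    [0,0,0,0,0,-0.28,1],
    [0,0,0,0,0,-0.28,1],
    [0,0,0,0,0,-0.28,1],
  ],
)

```text
clock: 5.7
position: [0.4135, -0.2189, 0.2092]
ee_rot: [2.586, 1.784, -0.001]
force: [0.2, -0.6, -2.5]
width: 0.346
```

Run:
```python
from h import *
snap("wrist","w4")
delta([0.5145,-0.4055,0.16],down(1.236))
```

```text
pos [ 0.4134 -0.219   0.2091] dist [-0.1398  0.1595  0.0491] turn [-0.0006  0.0006 -0.0195] rows 5 per-row shift [-0.1865  0.2127  0.0655] turn [-0.0002  0.0003 -0.0078] clock 5.75 F [-0.4418  0.2843 -1.6342] w 0.3474677611760342
```

View pics/w4.png

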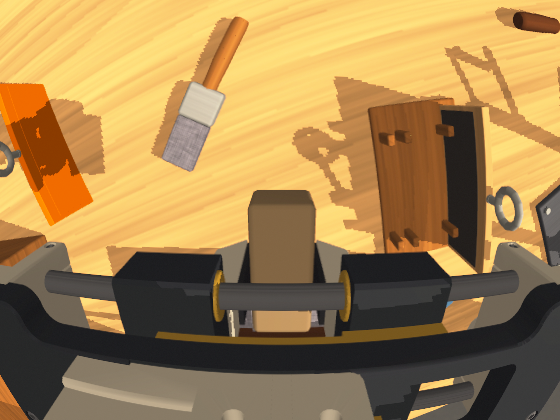

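```bash
python3 - <<'E'
from h import *
m1=load("w1");m2=load("w2")
def Z3(x,y): return (x/2.8+280,y/2.8)
def Z5(x,y): return (x/2+80,y/2)
b=camera_model("side")
def D(x,y): return (x/2.85+150,y/2.85+130)
print([atz(m2,Z5(*p),.046,1).round(4) for p in [(438,112),(622,3),(692,515)]])
print([atz(b,D(*p),.046,0).round(4) for p in [(384,186),(442,217),(590,137),(534,98)]])
E
python3 - <<'E'
import cv2
import sys; sys.path.insert(0,'.')
from cell import get_image
im=get_image("side"); cv2.imwrite("pics/s1.png",im)
cv2.imwrite("pics/z6.png",cv2.resize(im[120:220,260:380],None,fx=6,fy=6,interpolation=cv2.INTER_CUBIC))
E
```

```text
[array([ 0.5421, -0.1559,  0.046 ]), array([ 0.6468, -0.1951,  0.046 ]), array([ 0.4553, -0.3964,  0.046 ])]
[array([ 0.6322, -0.1712,  0.046 ]), array([ 0.5325, -0.1551,  0.046 ]), array([ 0.4408, -0.4181,  0.046 ]), array([ 0.5526, -0.4641,  0.046 ])]
```

View pics/z6.png

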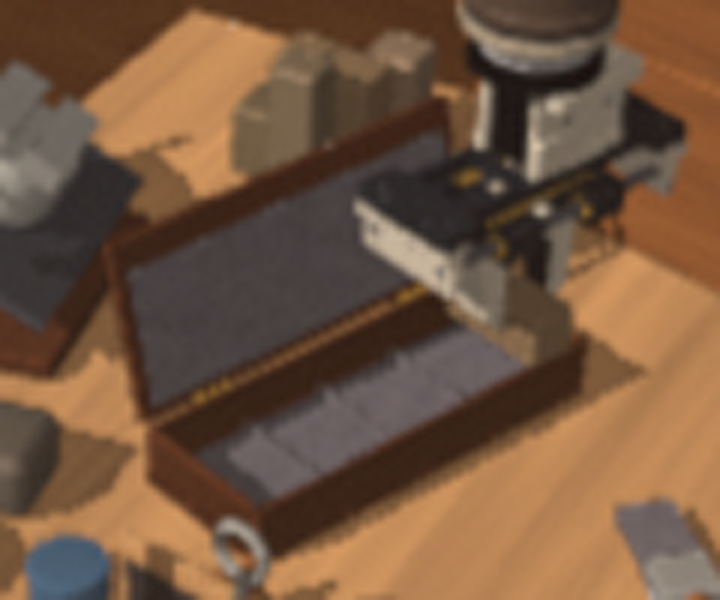

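Call:
play_rows(
  rows=[
    [-0.187,0.213,0.06,0,0,-0.008,1],
    [-0.187,0.213,0.06,0,0,-0.008,1],
    [-0.187,0.213,0.06,0,0,-0.008,1],
    [-0.187,0.213,0.06,0,0,-0.008,1],
    [-0.187,0.213,0.06,0,0,-0.008,1],
  ],
)

```text
clock: 6.3
position: [0.5144, -0.4084, 0.1637]
ee_rot: [2.586, 1.782, -0.003]
force: [1.2, 0.3, -0.9]
width: 0.35
```

Call:
play_rows(
  rows=[
    [0,0,0,0,0,0,1],
  ],
)

```text
clock: 6.4
position: [0.5141, -0.414, 0.1606]
ee_rot: [2.596, 1.769, -0.007]
force: [-1.1, 0.8, -2.7]
width: 0.345
```

Run:
```python
from h import *
delta([0.5145,-0.4055,0.05],down(1.236))
```

```text
pos [ 0.5141 -0.414   0.1606] dist [ 0.0085 -0.0025  0.1106] turn [-0.0023  0.0038 -0.0398] rows 3 per-row shift [ 0.0189 -0.0055  0.2457] turn [-0.0015  0.0025 -0.0265] clock 6.4 F [-1.0586  0.8456 -2.7208] w 0.34454620674110475
```

Call:
play_rows(
  rows=[
    [0.02,-0.006,0.2,0,0,-0.027,1],
    [0.02,-0.006,0.2,0,0,-0.027,1],
    [0.02,-0.006,0.2,0,0,-0.027,1],
    [0,0,0.1,0,0,0,1],
    [0,0,0,0,0,0,1],
  ],
)

```text
clock: 6.9
position: [0.5146, -0.4063, 0.0504]
ee_rot: [-2.58, -1.791, 0.008]
force: [-0.4, 1.0, -2.0]
width: 0.345
```

Run:
```python
from h import *
for n in ("scene","side"):
    m,im=snap(n,"c1"+n)
    c=proj(m,[0.547,-0.312,.05])[0].astype(int); x0=max(c[0]-70,0); y0=max(c[1]-55,0)
    cv2.imwrite(f"pics/c1z{n}.png",cv2.resize(im[y0:y0+110,x0:x0+140],None,fx=5,fy=5,interpolation=cv2.INTER_CUBIC))
delta([0.5145,-0.4055,0.02],down(1.236))
```

```text
pos [ 0.5159 -0.407   0.0528] dist [ 0.0011 -0.0019  0.0328] turn [-0.0001  0.0046 -0.0212] rows 1 per-row shift [ 0.0071 -0.0124  0.2187] turn [-0.0002  0.0092 -0.0423] clock 7.0 F [ 0.1757  0.3496 -2.4887] w 0.3453734273345344
```

View pics/c1zside.png

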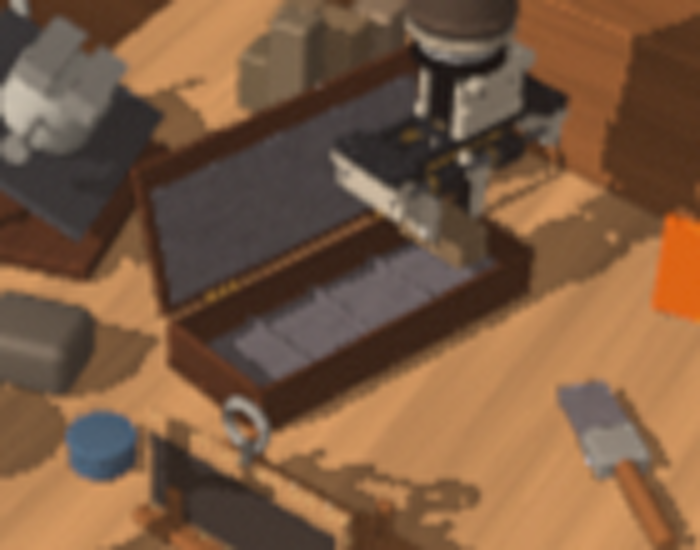

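Call:
play_rows(
  rows=[
    [0.007,-0.01,0.07,0,0.005,-0.04,1],
    [0,0,0.07,0,0,0,1],
    [0,0,0.04,0,0,0,1],
    [0,0,0,0,0,0,1],
  ],
)

```text
clock: 7.4
position: [0.5172, -0.4074, 0.0281]
ee_rot: [2.556, 1.813, 0.001]
force: [-0.3, -0.5, -3.2]
width: 0.348
```

Call:
play_rows(
  rows=[
    [0,0,0.03,0,0,0,1],
    [0,0,0.015,0,0,0,1],
    [0,0,0,0,0,0,1],
  ],
)

```text
clock: 7.7
position: [0.5176, -0.4077, 0.0216]
ee_rot: [2.556, 1.812, 0.001]
force: [-0.5, -0.3, 0.6]
width: 0.348
```

Call:
play_rows(
  rows=[
    [0,0,0,0,0,0,0.18],
    [0,0,0,0,0,0,0.18],
    [0,0,0,0,0,0,0.18],
  ],
)

```text
clock: 8.0
position: [0.5184, -0.4081, 0.0224]
ee_rot: [2.554, 1.811, 0.002]
force: [0.4, 0.0, 0.5]
width: 0.407
```

Call:
play_rows(
  rows=[
    [0,0,-0.1,0,0,0,0.18],
    [0,0,-0.2,0,0,0,0.18],
    [0,0,-0.33,0,0,0,0.18],
    [0,0,-0.33,0,0,0,0],
    [0,0,-0.33,0,0,0,-0.3],
  ],
)

```text
clock: 8.5
position: [0.5138, -0.4044, 0.2171]
ee_rot: [-2.561, -1.818, 0.003]
force: [0.2, -0.9, 0.9]
width: 0.539
```

Run:
```python
from h import *
for n in ("scene","side"):
    m,im=snap(n,"c2"+n)
c=proj(m,[0.547,-0.312,.05])[0].astype(int); x0=max(c[0]-70,0); y0=max(c[1]-55,0)
cv2.imwrite(f"pics/c2z.png",cv2.resize(im[y0:y0+110,x0:x0+140],None,fx=5,fy=5,interpolation=cv2.INTER_CUBIC))
delta([0.45,0.15,0.25],down(1.236))
```

```text
pos [ 0.5178 -0.406   0.2234] dist [ 0.5024 -0.247  -0.0312] turn [ 0.0106  0.0039 -0.0012] rows 13 per-row shift [ 0.2577 -0.1267 -0.016 ] turn [ 0.0016  0.0006 -0.0002] clock 8.6 F [ 0.4892 -0.5707 -0.8654] w 0.6191461864528037
```

View pics/c2z.png

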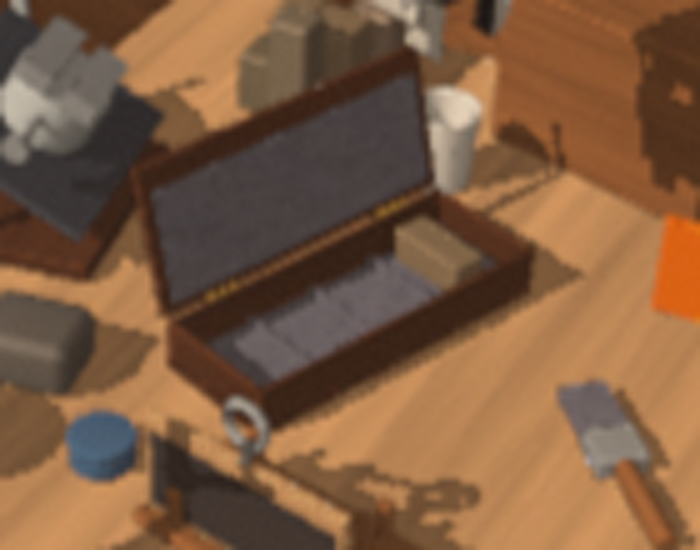

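View pics/c2scene.png

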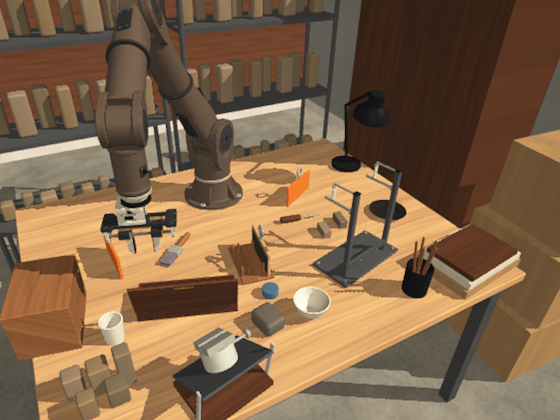

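Stone A lies flat in the end lane (side zoom, 440,255). The next step is to turn the tool to yaw 0 and travel to stones B and C.

Call:
play_rows(
  rows=[
    [0,0,-0.05,0,0,0.28,-1],
    [0,0,-0.05,0,0,0.28,-1],
    [0,0,-0.05,0,0,0.28,-1],
    [0,0,-0.05,0,0,0.28,-1],
    [0,0,0,0,0,0.28,-1],
  ],
)

```text
clock: 9.1
position: [0.5186, -0.4053, 0.263]
ee_rot: [3.024, 0.792, 0.022]
force: [-0.0, 1.0, 0.9]
width: 0.989
```

Call:
play_rows(
  rows=[
    [0,0,0,0,0,0.28,-1],
    [0,0,0,0,0,0.28,-1],
    [0,0,0,0,0,0.28,-1],
    [0,0,0,0,0,0.25,-1],
    [0,0,0,0,0,0,-1],
  ],
)

```text
clock: 9.6
position: [0.5196, -0.4038, 0.2692]
ee_rot: [3.127, -0.089, 0.038]
force: [0.1, 0.5, -0.2]
width: 0.998
```

Run:
```python
from h import *
delta([0.42,0.12,0.27],down(0))
```

```text
pos [ 0.5196 -0.4038  0.2692] dist [-0.129  -0.5172 -0.0105] turn [ 0.0132 -0.0245 -0.0566] rows 12 per-row shift [-0.0717 -0.2873 -0.0058] turn [ 0.0022 -0.0041 -0.0094] clock 9.6 F [ 0.1361  0.5073 -0.2281] w 0.9978784772859195
```

Call:
play_rows(
  rows=[
    [-0.07,-0.29,-0.005,0.002,-0.004,-0.01,-1],
    [-0.07,-0.29,-0.005,0.002,-0.004,-0.01,-1],
    [-0.07,-0.29,-0.005,0.002,-0.004,-0.01,-1],
    [-0.07,-0.29,-0.005,0.002,-0.004,-0.01,-1],
    [-0.07,-0.29,-0.005,0.002,-0.004,-0.01,-1],
  ],
)

```text
clock: 10.1
position: [0.4742, -0.1836, 0.2705]
ee_rot: [3.129, -0.029, 0.027]
force: [2.0, 0.4, -0.1]
width: 1.0
```

Call:
play_rows(
  rows=[
    [-0.07,-0.29,-0.005,0.002,-0.004,-0.01,-1],
    [-0.07,-0.29,-0.005,0.002,-0.004,-0.01,-1],
    [-0.07,-0.29,-0.005,0.002,-0.004,-0.01,-1],
    [-0.07,-0.29,-0.005,0.002,-0.004,-0.01,-1],
    [0,0,0,0,0,0,-1],
  ],
)

```text
clock: 10.6
position: [0.4288, 0.0041, 0.2747]
ee_rot: [3.13, 0.055, 0.024]
force: [0.7, -0.4, 0.0]
width: 1.001
```

Run:
```python
from h import *
delta([0.42,0.12,0.27],down(0))
snap("wrist","w5")
```

```text
pos [0.4288 0.0041 0.2747] dist [-0.0048 -0.1162  0.0034] turn [ 0.0107 -0.0153  0.0351] rows 3 per-row shift [-0.0107 -0.2582  0.0075] turn [ 0.0071 -0.0102  0.0234] clock 10.6 F [ 0.7415 -0.4019  0.0202] w 1.0013027714456622
```

View pics/w5.png

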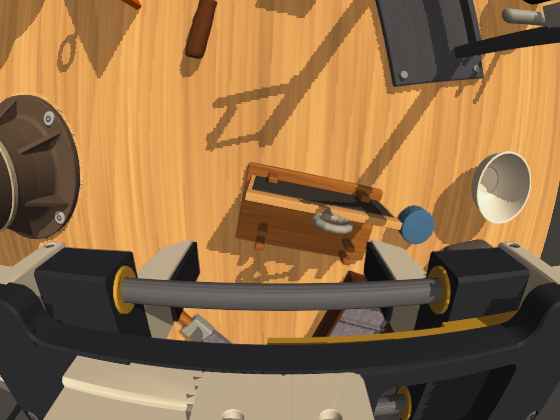

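The view shows the rack and board below and the stones out of frame at the top. I'll continue further left.

Call:
play_rows(
  rows=[
    [-0.01,-0.28,0,0.005,-0.01,0.02,-1],
    [-0.01,-0.28,0,0.005,-0.01,0.02,-1],
    [-0.01,-0.28,0,0.005,-0.01,0.02,-1],
    [-0.01,-0.28,0,0.005,-0.01,0.02,-1],
    [0,0,0,0,0,0,-1],
  ],
)

```text
clock: 11.15
position: [0.4231, 0.1694, 0.2752]
ee_rot: [3.138, -0.006, 0.001]
force: [-0.7, -0.6, 0.3]
width: 1.002
```

Run:
```python
from h import *
m,im=snap("wrist","w6")
cv2.imwrite("pics/z7.png",cv2.resize(im[0:300,140:540],None,fx=2,fy=2,interpolation=cv2.INTER_CUBIC))
p,R,s=state();print(p,np.arctan2(R[1,0],R[0,0]))
```

```text
[0.4235 0.1665 0.275 ] -0.005886283923525364
```

View pics/z7.png

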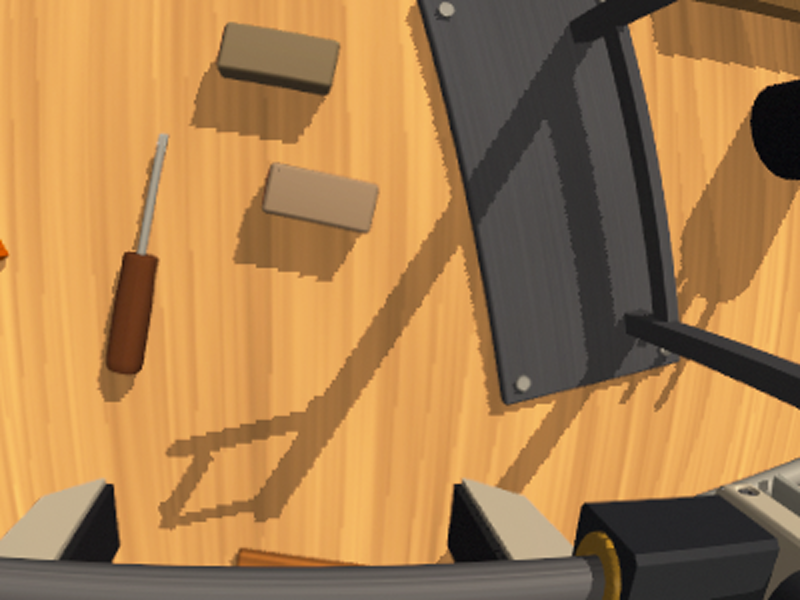

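```bash
cat > rect.py <<'E'
from h import *
def rect(m,P,z,tag=""):
    Q=np.array([atz(m,b,z,True)[:2] for b in P]); print(tag,Q.mean(0))
    for i in range(4):
        d=Q[(i+1)%4]-Q[i]; print("  %.4f %.3f"%(np.linalg.norm(d),np.arctan2(d[1],d[0])))
    return Q
E
python3 - <<'E'
from rect import *
m=load("w6")
def Z(x,y): return (x/2+140,y/2)
rect(m,[Z(275,164),Z(378,184),Z(366,230),Z(264,207)],.032,"B")
rect(m,[Z(226,23),Z(340,42),Z(331,83),Z(221,66)],.032,"C")
E
```

```text
B [0.4477 0.2602]
  0.0637 -0.183
  0.0296 -1.815
  0.0638 2.923
  0.0274 1.320
C [0.4228 0.3508]
  0.0705 -0.185
  0.0276 -1.779
  0.0676 2.971
  0.0286 1.467
```

B is at (0.447, 0.260) with its length at about -0.2, and C is at (0.423, 0.351) at about -0.18. I'll turn to 1.37 for B.

Call:
play_rows(
  rows=[
    [0,0,0,0,0,-0.28,-0.4],
    [0,0,0,0,0,-0.28,-0.4],
    [0,0,0,0,0,-0.28,-0.4],
    [0,0,0,0,0,-0.28,-0.4],
    [0,0,0,0,0,-0.28,-0.4],
  ],
)

```text
clock: 11.7
position: [0.4269, 0.1568, 0.2751]
ee_rot: [2.931, 1.102, -0.004]
force: [-0.5, 0.7, -0.0]
width: 0.704
```

Call:
play_rows(
  rows=[
    [0,0,0,0,0,-0.28,-0.4],
    [0,0,0,0,0,-0.28,-0.4],
    [0,0,0,0,0,-0.28,-0.4],
    [0,0,0,0,0,-0.28,-0.4],
    [0,0,0,0,0,-0.22,-0.4],
  ],
)

```text
clock: 12.2
position: [0.4304, 0.1444, 0.2752]
ee_rot: [2.377, 2.033, -0.014]
force: [-0.5, -0.5, 0.4]
width: 0.7
```

Run:
```python
from h import *
delta([0.446,0.259,0.15],down(1.37))
```

```text
pos [0.4304 0.1444 0.2752] dist [ 0.1176 -0.003   0.1233] turn [0.0051 0.0161 0.045 ] rows 4 per-row shift [ 0.196  -0.005   0.2055] turn [0.0025 0.008  0.0225] clock 12.2 F [-0.4788 -0.5326  0.3617] w 0.699628589431924
```

Call:
play_rows(
  rows=[
    [0.2,-0.005,0.2,0.002,0.008,0.02,-0.4],
    [0.2,-0.005,0.2,0.002,0.008,0.02,-0.4],
    [0.2,-0.005,0.2,0.002,0.008,0.02,-0.4],
    [0.2,-0.005,0.2,0.002,0.008,0.02,-0.4],
    [0,0,0,0,0,0,-0.4],
  ],
)

```text
clock: 12.7
position: [0.4576, 0.2512, 0.1502]
ee_rot: [2.425, 1.981, 0.003]
force: [-0.6, -0.7, 1.0]
width: 0.699
```

Run:
```python
from h import *
snap("wrist","w7")
delta([0.446,0.259,0.04],down(1.37))
```

```text
pos [0.4582 0.2495 0.1516] dist [ 0.0075 -0.015   0.1114] turn [ 0.0103  0.0059 -0.0011] rows 3 per-row shift [ 0.0168 -0.0334  0.2476] turn [ 0.0069  0.0039 -0.0007] clock 12.75 F [ 0.1889 -1.4454  0.1846] w 0.6998823583127377
```

View pics/w7.png

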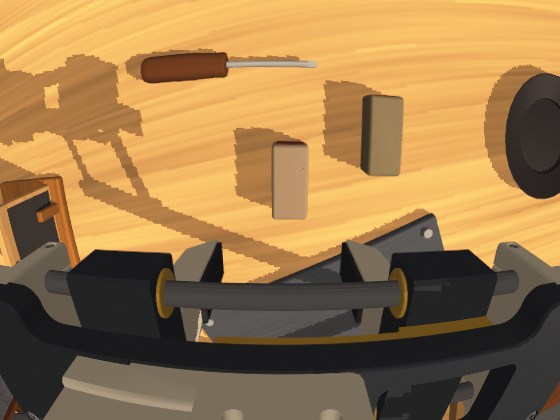

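Stone B appears at (273–307, 144–218), aligned with the tool.

Run:
```python
from rect import *
m=load("w7")
rect(m,[(273,147),(307,147),(307,218.5),(273,218.5)],.032,"B")
rect(m,[(366,97),(403,97),(400,174.5),(364,174.5)],.032,"C")
# height check B/C from w6 and w7
m6=load("w6")
Z=lambda x,y:(x/2+140,y/2)
print(tri([(m,(307,218.5),1),(m6,Z(378,184),1)]),tri([(m,(273,218.5),1),(m6,Z(366,230),1)]))
```

```text
B [0.4474 0.26  ]
  0.0289 1.374
  0.0645 -0.180
  0.0306 -1.770
  0.0644 2.935
C [0.4211 0.3489]
  0.0340 1.439
  0.0696 -0.182
  0.0342 -1.751
  0.0679 2.956
(array([0.4829, 0.2686, 0.0296]), np.float64(0.0002460443162073274)) (array([0.4748, 0.2394, 0.0358]), np.float64(0.00020855024915806452))
```

Call:
play_rows(
  rows=[
    [0.02,-0.025,0.24,0.007,0.004,0,-0.4],
    [0.02,-0.025,0.24,0.007,0.004,0,-0.4],
    [0.02,-0.025,0.2,0.007,0.004,0,-0.4],
    [0,0,0,0,0,0,-0.4],
  ],
)

```text
clock: 13.15
position: [0.4569, 0.252, 0.0504]
ee_rot: [2.433, 1.976, 0.007]
force: [-0.0, 0.2, 0.2]
width: 0.703
```

Run:
```python
from h import *
delta([0.4474,0.26,0.014],down(1.377))
```

```text
pos [0.4569 0.252  0.0504] dist [ 0.006  -0.0112  0.0363] turn [ 0.0083  0.0011 -0.0126] rows 1 per-row shift [ 0.0398 -0.0747  0.2423] turn [ 0.0166  0.0021 -0.0253] clock 13.15 F [-0.0272  0.1709  0.1715] w 0.702514744090044
```

Call:
play_rows(
  rows=[
    [0.06,-0.11,0.05,0.015,0,-0.025,-0.4],
    [0.02,-0.04,0.05,0,0,0,-0.4],
    [0,0,0.05,0,0,0,-0.4],
    [0,0,0,0,0,0,-0.4],
  ],
)

```text
clock: 13.55
position: [0.4405, 0.2671, 0.0314]
ee_rot: [2.424, 1.99, 0.008]
force: [0.1, 0.3, -0.5]
width: 0.698
```

Run:
```python
from h import *
delta([0.4474,0.26,0.014],down(1.377))
```

```text
pos [0.4405 0.2671 0.0314] dist [-0.0056  0.0081  0.0175] turn [ 0.007  -0.0008 -0.0022] rows 1 per-row shift [-0.0372  0.0537  0.1164] turn [ 0.014  -0.0017 -0.0043] clock 13.55 F [ 0.0862  0.3013 -0.5311] w 0.6980817199889803
```

Call:
play_rows(
  rows=[
    [-0.037,0.054,0.06,0.014,0,0,-0.4],
    [0,0,0.05,0,0,0,-0.4],
    [0,0,0,0,0,0,-0.4],
  ],
)

```text
clock: 13.85
position: [0.4497, 0.2592, 0.0148]
ee_rot: [2.428, 1.992, 0.004]
force: [0.2, 0.3, 1.0]
width: 0.701
```

Run:
```python
from h import *
delta([0.4474,0.26,0.014],down(1.377))
```

```text
pos [0.4497 0.2592 0.0148] dist [ 0.0004 -0.0024  0.0008] turn [ 0.002  -0.0017 -0.0029] rows 1 per-row shift [ 0.0024 -0.0162  0.0055] turn [ 0.004  -0.0035 -0.0057] clock 13.85 F [0.2206 0.285  0.986 ] w 0.7007012138804518
```

Call:
play_rows(
  rows=[
    [0,0,0,0,0,0,1],
    [0,0,0,0,0,0,1],
    [0,0,0,0,0,0,1],
    [0,0,0,0,0,0,1],
    [0,0,0,0,0,0,1],
  ],
)

```text
clock: 14.35
position: [0.4498, 0.2592, 0.0149]
ee_rot: [2.429, 1.992, 0.004]
force: [1.2, 0.7, -1.7]
width: 0.347
```

Call:
play_rows(
  rows=[
    [0,0,0,0,0,0,1],
    [0,0,0,0,0,0,1],
  ],
)

```text
clock: 14.55
position: [0.4496, 0.2592, 0.0148]
ee_rot: [2.429, 1.992, 0.004]
force: [0.3, -0.8, -1.4]
width: 0.343
```

Call:
play_rows(
  rows=[
    [0,0,-0.2,0,0,0,1],
    [0,0,-0.32,0,0,0,1],
    [0,0,-0.32,0,0,0,1],
    [0,0,-0.32,0,0,0,1],
    [0,0,-0.2,0,0,0,1],
  ],
)

```text
clock: 15.05
position: [0.4457, 0.2568, 0.2207]
ee_rot: [-2.424, -1.994, 0.016]
force: [0.8, 1.1, -1.5]
width: 0.347
```

Run:
```python
from h import *
delta([0.44,0.0,0.27],down(1.236))
```

```text
pos [0.4457 0.2568 0.2207] dist [-0.2534  0.0436 -0.0481] turn [-0.0082  0.0067  0.1405] rows 6 per-row shift [-0.2816  0.0484 -0.0535] turn [-0.0027  0.0022  0.0468] clock 15.05 F [ 0.8048  1.1058 -1.4987] w 0.3469950644587804
```

Call:
play_rows(
  rows=[
    [-0.3,0.05,-0.04,0,0,0.045,1],
    [-0.3,0.05,-0.04,0,0,0.045,1],
    [-0.3,0.05,-0.04,0,0,0.045,1],
    [-0.3,0.05,-0.04,0,0,0.045,1],
    [-0.3,0.05,-0.04,0,0,0.045,1],
  ],
)

```text
clock: 15.55
position: [0.4296, 0.0317, 0.2567]
ee_rot: [-2.523, -1.866, -0.002]
force: [1.7, -1.6, -1.8]
width: 0.348
```

Run:
```python
from h import *
delta([0.536,-0.343,0.2],down(1.236))
```

```text
pos [0.4296 0.0317 0.2567] dist [-0.3272  0.2115  0.0553] turn [-0.0019 -0.0031  0.0375] rows 9 per-row shift [-0.2424  0.1567  0.041 ] turn [-0.0004 -0.0007  0.0083] clock 15.55 F [ 1.6939 -1.5892 -1.8362] w 0.34792645329106453
```

Call:
play_rows(
  rows=[
    [-0.24,0.16,0.03,0,0,0.01,1],
    [-0.24,0.16,0.03,0,0,0.01,1],
    [-0.24,0.16,0.03,0,0,0.01,1],
    [-0.24,0.16,0.03,0,0,0.01,1],
    [-0.24,0.16,0.03,0,0,0.01,1],
  ],
)

```text
clock: 16.05
position: [0.4872, -0.1857, 0.2355]
ee_rot: [2.549, 1.833, 0.001]
force: [0.6, 0.4, -1.0]
width: 0.347
```

Call:
play_rows(
  rows=[
    [-0.24,0.16,0.03,0,0,0.01,1],
    [-0.24,0.16,0.03,0,0,0.01,1],
    [-0.24,0.16,0.03,0,0,0.01,1],
    [0,0,0,0,0,0,1],
  ],
)

```text
clock: 16.45
position: [0.5188, -0.3236, 0.2191]
ee_rot: [2.57, 1.803, -0.005]
force: [-0.5, 0.2, -2.7]
width: 0.349
```

Run:
```python
from h import *
delta([0.536,-0.343,0.07],down(1.236))
```

```text
pos [ 0.5188 -0.3236  0.2191] dist [-0.0119  0.0228  0.1491] turn [-0.0003  0.0037 -0.0127] rows 4 per-row shift [-0.0198  0.038   0.2486] turn [-0.0001  0.0018 -0.0063] clock 16.45 F [-0.4709  0.2472 -2.6645] w 0.3490546045711704
```

Call:
play_rows(
  rows=[
    [-0.08,0.15,0.15,0,0,-0.02,1],
    [0,0,0.25,0,0,0,1],
    [0,0,0.25,0,0,0,1],
    [0,0,0.2,0,0,0,1],
    [0,0,0,0,0,0,1],
  ],
)

```text
clock: 16.95
position: [0.5356, -0.3449, 0.0867]
ee_rot: [2.565, 1.812, -0.005]
force: [-1.0, -0.4, -1.6]
width: 0.345
```

Run:
```python
from h import *
delta([0.536,-0.343,0.04],down(1.236))
```

```text
pos [ 0.5356 -0.3449  0.0867] dist [ 0.002  -0.0002  0.0467] turn [-0.0008  0.0031 -0.0059] rows 2 per-row shift [ 0.0068 -0.0007  0.1556] turn [-0.0008  0.0031 -0.0059] clock 16.95 F [-1.042  -0.3819 -1.6438] w 0.3450679147409158
```

Call:
play_rows(
  rows=[
    [0.014,0,0.15,0,0,-0.01,1],
    [0,0,0.15,0,0,0,1],
    [0,0,0.05,0,0,0,1],
    [0,0,0.05,0,0,0,1],
    [0,0,0,0,0,0,1],
  ],
)

```text
clock: 17.45
position: [0.539, -0.3433, 0.0309]
ee_rot: [2.556, 1.817, -0.001]
force: [-0.1, 0.7, -2.3]
width: 0.346
```

Run:
```python
from h import *
delta([0.536,-0.343,0.0207],down(1.236))
```

```text
pos [ 0.539  -0.3433  0.0309] dist [-0.0007 -0.003   0.0102] turn [ 0.004   0.0037 -0.0004] rows 1 per-row shift [-0.0046 -0.0198  0.0678] turn [ 0.008   0.0074 -0.0008] clock 17.45 F [-0.0551  0.7151 -2.3066] w 0.3457969525218901
```

Call:
play_rows(
  rows=[
    [0,-0.01,0.05,0,0,0,1],
    [0,0,0.025,0,0,0,1],
    [0,0,0,0,0,0,1],
  ],
)

```text
clock: 17.75
position: [0.5392, -0.3436, 0.0217]
ee_rot: [2.554, 1.814, 0.002]
force: [-0.3, -0.9, -1.1]
width: 0.349
```

Call:
play_rows(
  rows=[
    [0,0,0.01,0,0,0,1],
    [0,0,0,0,0,0,0.15],
    [0,0,0,0,0,0,0.15],
    [0,0,0,0,0,0,0.15],
  ],
)

```text
clock: 18.15
position: [0.5405, -0.3443, 0.0219]
ee_rot: [2.551, 1.812, 0.003]
force: [0.2, 1.3, 0.4]
width: 0.425
```

Call:
play_rows(
  rows=[
    [0,0,-0.1,0,0,0,0.15],
    [0,0,-0.2,0,0,0,0.15],
    [0,0,-0.33,0,0,0,0.15],
    [0,0,-0.33,0,0,0,-0.3],
    [0,0,-0.33,0,0,0,-0.4],
  ],
)

```text
clock: 18.65
position: [0.5351, -0.3405, 0.2167]
ee_rot: [2.56, 1.821, -0.003]
force: [0.3, -0.7, -0.3]
width: 0.553
```

Run:
```python
from h import *
m,im=snap("side","c3side")
c=proj(m,[0.547,-0.312,.05])[0].astype(int); x0=max(c[0]-70,0); y0=max(c[1]-55,0)
cv2.imwrite(f"pics/c3z.png",cv2.resize(im[y0:y0+110,x0:x0+140],None,fx=5,fy=5,interpolation=cv2.INTER_CUBIC))
delta([0.42,0.12,0.25],down(1.39))
```

```text
pos [ 0.539  -0.3415  0.226 ] dist [ 0.397  -0.2634 -0.0283] turn [ 0.0104  0.0045 -0.1531] rows 11 per-row shift [ 0.2406 -0.1596 -0.0171] turn [ 0.0019  0.0008 -0.0278] clock 18.7 F [ 3.1776 -0.4077  7.159 ] w 0.5896008317230312
```

View pics/c3z.png

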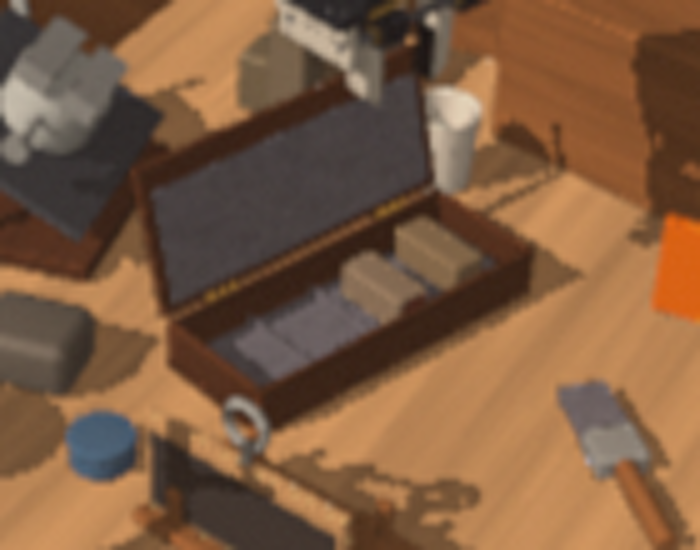

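B is flat in its lane (side zoom, 385,285). Next is C.

Call:
play_rows(
  rows=[
    [0.24,-0.16,-0.03,0,0,-0.028,-0.4],
    [0.24,-0.16,-0.03,0,0,-0.028,-0.4],
    [0.24,-0.16,-0.03,0,0,-0.028,-0.4],
    [0.24,-0.16,-0.03,0,0,-0.028,-0.4],
    [0.24,-0.16,-0.03,0,0,-0.028,-0.4],
  ],
)

```text
clock: 19.2
position: [0.4799, -0.1335, 0.2542]
ee_rot: [2.481, 1.885, 0.013]
force: [1.1, 0.9, 0.8]
width: 0.702
```

Call:
play_rows(
  rows=[
    [0.24,-0.16,-0.03,0,0,-0.028,-0.4],
    [0.24,-0.16,-0.03,0,0,-0.028,-0.4],
    [0.24,-0.16,-0.03,0,0,-0.028,-0.4],
    [0.24,-0.16,-0.03,0,0,-0.028,-0.4],
    [0.24,-0.16,-0.03,0,0,-0.028,-0.4],
  ],
)

```text
clock: 19.7
position: [0.4016, 0.0796, 0.2768]
ee_rot: [2.402, 1.972, 0.017]
force: [1.3, 0.0, -0.0]
width: 0.7
```

Run:
```python
from h import *
delta([0.42,0.33,0.2],down(1.39))
```

```text
pos [0.4016 0.0796 0.2768] dist [ 0.2501 -0.0331  0.0725] turn [ 0.0323  0.0131 -0.0152] rows 6 per-row shift [ 0.2779 -0.0368  0.0806] turn [ 0.0108  0.0044 -0.0051] clock 19.7 F [ 1.3206  0.0024 -0.0375] w 0.7002698029604293
```

Call:
play_rows(
  rows=[
    [0.28,-0.04,0.08,0.01,0.004,-0.005,-0.4],
    [0.28,-0.04,0.08,0.01,0.004,-0.005,-0.4],
    [0.28,-0.04,0.08,0.01,0.004,-0.005,-0.4],
    [0.28,-0.04,0.08,0.01,0.004,-0.005,-0.4],
    [0.28,-0.04,0.08,0.01,0.004,-0.005,-0.4],
  ],
)

```text
clock: 20.2
position: [0.4118, 0.2994, 0.2191]
ee_rot: [2.402, 1.996, 0.018]
force: [1.8, -0.4, 0.7]
width: 0.699
```

Call:
play_rows(
  rows=[
    [0.15,-0.02,0.06,0,0,0,-0.4],
    [0,0,0,0,0,0,-0.4],
  ],
)

```text
clock: 20.4
position: [0.4109, 0.329, 0.2098]
ee_rot: [2.397, 2.007, 0.02]
force: [-0.3, -0.2, -0.1]
width: 0.704
```

Run:
```python
from h import *
snap("wrist","w8")
delta([0.4215,0.349,0.1],down(1.39))
```

```text
pos [0.4111 0.3278 0.2103] dist [0.0228 0.0043 0.1104] turn [0.0202 0.0004 0.0034] rows 3 per-row shift [0.0506 0.0095 0.2453] turn [0.0135 0.0003 0.0023] clock 20.45 F [-0.6392  0.598  -0.4924] w 0.7012172218428254
```

View pics/w8.png

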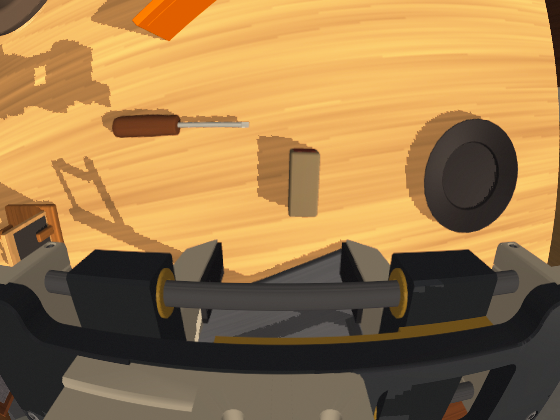

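Run:
```python
from rect import *
m=load("w8")
Q=rect(m,[(290.5,153),(320,153),(318,216.5),(289.5,216.5)],.032,"C")
delta([*Q.mean(0),0.05],down(1.39))
```

```text
C [0.4217 0.3519]
  0.0307 1.402
  0.0702 -0.176
  0.0313 -1.749
  0.0699 2.957
pos [0.4111 0.3278 0.2103] dist [0.0257 0.0029 0.1604] turn [0.0202 0.0004 0.0034] rows 4 per-row shift [0.0428 0.0049 0.2673] turn [0.0101 0.0002 0.0017] clock 20.45 F [-0.6392  0.598  -0.4924] w 0.7012172218428254
```

Call:
play_rows(
  rows=[
    [0.17,0.02,0.1,0.04,0,0,-0.4],
    [0,0,0.28,0,0,0,-0.4],
    [0,0,0.28,0,0,0,-0.4],
    [0,0,0.28,0,0,0,-0.4],
    [0,0,0,0,0,0,-0.4],
  ],
)

```text
clock: 20.95
position: [0.4244, 0.3484, 0.0717]
ee_rot: [2.411, 2.005, 0.012]
force: [-0.3, -1.4, 0.4]
width: 0.699
```

Run:
```python
from h import *
delta([0.4217,0.351,0.014],down(1.39))
```

```text
pos [0.4244 0.3484 0.0717] dist [ 0.0019 -0.0036  0.0577] turn [ 0.0092 -0.0021 -0.0029] rows 2 per-row shift [ 0.0065 -0.0122  0.1924] turn [ 0.0092 -0.0021 -0.0029] clock 20.95 F [-0.3431 -1.4033  0.4198] w 0.6993956713156289
```

Call:
play_rows(
  rows=[
    [0.015,-0.03,0.15,0.015,0,0,-0.4],
    [0,0,0.15,0,0,0,-0.4],
    [0,0,0.06,0,0,0,-0.4],
    [0,0,0.03,0,0,0,-0.4],
    [0,0,0,0,0,0,-0.4],
  ],
)

```text
clock: 21.45
position: [0.4269, 0.3505, 0.0221]
ee_rot: [2.419, 1.999, 0.019]
force: [0.1, -0.2, 0.7]
width: 0.7
```

Run:
```python
from h import *
delta([0.4217,0.351,0.014],down(1.39))
```

```text
pos [0.4269 0.3505 0.0221] dist [-0.0005 -0.0053  0.0081] turn [ 0.0107 -0.0072 -0.009 ] rows 1 per-row shift [-0.0036 -0.0354  0.0538] turn [ 0.0215 -0.0145 -0.018 ] clock 21.45 F [ 0.0886 -0.2083  0.7236] w 0.6995986771926985
```

Call:
play_rows(
  rows=[
    [0,-0.035,0.05,0.02,-0.01,-0.015,-0.4],
    [0,0,0,0,0,0,1],
    [0,0,0,0,0,0,1],
    [0,0,0,0,0,0,1],
    [0,0,0,0,0,0,1],
  ],
)

```text
clock: 21.95
position: [0.423, 0.353, 0.0177]
ee_rot: [-2.413, -2.01, -0.01]
force: [0.1, 0.3, -0.9]
width: 0.402
```

Call:
play_rows(
  rows=[
    [0,0,0,0,0,0,1],
    [0,0,0,0,0,0,1],
    [0,0,0,0,0,0,1],
  ],
)

```text
clock: 22.25
position: [0.423, 0.3528, 0.0177]
ee_rot: [-2.414, -2.01, -0.009]
force: [0.1, -0.1, 0.1]
width: 0.347
```

Call:
play_rows(
  rows=[
    [0,0,-0.2,0,0,0,1],
    [0,0,-0.32,0,0,0,1],
    [0,0,-0.32,0,0,0,1],
    [0,0,-0.32,0,0,0,1],
    [0,0,-0.2,0,0,0,1],
  ],
)

```text
clock: 22.75
position: [0.4193, 0.349, 0.2227]
ee_rot: [-2.411, -2.012, 0.012]
force: [1.2, 0.2, -0.9]
width: 0.343
```

Run:
```python
from h import *
delta([0.41,0.0,0.27],down(1.236))
```

```text
pos [0.4193 0.349  0.2227] dist [-0.3453  0.0531 -0.046 ] turn [-0.0059  0.0051  0.1548] rows 8 per-row shift [-0.2877  0.0442 -0.0383] turn [-0.0015  0.0013  0.0387] clock 22.75 F [ 1.2189  0.2274 -0.901 ] w 0.3431619197582718
```

Call:
play_rows(
  rows=[
    [-0.3,0.045,-0.03,0,0,0.04,1],
    [-0.3,0.045,-0.03,0,0,0.04,1],
    [-0.3,0.045,-0.03,0,0,0.04,1],
    [-0.3,0.045,-0.03,0,0,0.04,1],
    [-0.3,0.045,-0.03,0,0,0.04,1],
  ],
)

```text
clock: 23.25
position: [0.4026, 0.1244, 0.2497]
ee_rot: [-2.498, -1.896, -0.004]
force: [1.1, -0.8, -1.2]
width: 0.349
```

Call:
play_rows(
  rows=[
    [-0.3,0.1,0,0,0,0.02,1],
    [-0.3,0.1,0,0,0,0.02,1],
    [-0.3,0.1,0,0,0,0,1],
  ],
)

```text
clock: 23.55
position: [0.4059, -0.0229, 0.2496]
ee_rot: [-2.519, -1.873, -0.005]
force: [0.9, -0.6, -2.1]
width: 0.348
```

Run:
```python
from h import *
delta([0.558,-0.281,0.2],down(1.236))
```

```text
pos [ 0.4059 -0.0229  0.2496] dist [-0.2036  0.2199  0.0486] turn [-0.0008 -0.0042  0.0428] rows 7 per-row shift [-0.1939  0.2095  0.0463] turn [-0.0002 -0.0012  0.0122] clock 23.55 F [ 0.9061 -0.5645 -2.1032] w 0.34801012556195915
```

Call:
play_rows(
  rows=[
    [-0.19,0.21,0.03,0,0,0.015,1],
    [-0.19,0.21,0.03,0,0,0.015,1],
    [-0.19,0.21,0.03,0,0,0.015,1],
    [-0.19,0.21,0.03,0,0,0.015,1],
    [-0.19,0.21,0.03,0,0,0.015,1],
  ],
)

```text
clock: 24.05
position: [0.511, -0.2174, 0.2264]
ee_rot: [2.56, 1.82, -0.002]
force: [1.6, -0.1, -0.7]
width: 0.347
```

Call:
play_rows(
  rows=[
    [-0.19,0.21,0.03,0,0,0.01,1],
    [-0.1,0.1,0.03,0,0,0.0,1],
    [0,0,0,0,0,0,1],
  ],
)

```text
clock: 24.35
position: [0.5412, -0.2827, 0.2137]
ee_rot: [-2.571, -1.804, 0.006]
force: [-0.6, 0.0, -2.4]
width: 0.345
```

Run:
```python
from h import *
delta([0.558,-0.281,0.09],down(1.236))
```

```text
pos [ 0.5412 -0.2827  0.2137] dist [0.0076 0.0156 0.1236] turn [-0.003   0.0028 -0.0125] rows 3 per-row shift [0.017  0.0347 0.2747] turn [-0.002   0.0019 -0.0083] clock 24.35 F [-0.6412  0.0274 -2.4449] w 0.345146642642526
```

Call:
play_rows(
  rows=[
    [0.05,0.1,0.15,0,0,-0.025,1],
    [0,0,0.25,0,0,0,1],
    [0,0,0.25,0,0,0,1],
    [0,0,0.15,0,0,0,1],
    [0,0,0,0,0,0,1],
  ],
)

```text
clock: 24.85
position: [0.5575, -0.2778, 0.0901]
ee_rot: [-2.557, -1.821, 0.004]
force: [0.2, -0.2, -2.1]
width: 0.346
```

Run:
```python
from h import *
delta([0.558,-0.281,0.0237],down(1.236))
```

```text
pos [ 0.5575 -0.2778  0.0901] dist [-0.0028  0.0018  0.0664] turn [-0.0034  0.0006  0.0016] rows 2 per-row shift [-0.0094  0.006   0.2215] turn [-0.0034  0.0006  0.0016] clock 24.85 F [ 0.1631 -0.2333 -2.1196] w 0.34568759383887143
```

Call:
play_rows(
  rows=[
    [-0.02,0.01,0.15,0,0,0,1],
    [0,0,0.15,0,0,0,1],
    [0,0,0.06,0,0,0,1],
    [0,0,0.05,0,0,0,1],
    [0,0,0,0,0,0,1],
  ],
)

```text
clock: 25.35
position: [0.5603, -0.2789, 0.0329]
ee_rot: [2.556, 1.825, 0.002]
force: [-0.2, 0.7, -1.2]
width: 0.346
```

Call:
play_rows(
  rows=[
    [0,0,0.04,0,0,0,1],
    [0,0,0.025,0,0,0,1],
    [0,0,0,0,0,0,1],
  ],
)

```text
clock: 25.65
position: [0.562, -0.2793, 0.0253]
ee_rot: [2.553, 1.823, 0.005]
force: [0.1, 0.0, -1.2]
width: 0.347
```

Call:
play_rows(
  rows=[
    [0,0,0.015,0,0,0,1],
    [0,0,0,0,0,0,1],
    [0,0,0,0,0,0,0.15],
    [0,0,0,0,0,0,0.15],
    [0,0,0,0,0,0,0.15],
  ],
)

```text
clock: 26.15
position: [0.5634, -0.2798, 0.0246]
ee_rot: [2.551, 1.821, 0.007]
force: [-0.4, -0.1, -0.8]
width: 0.425
```

Call:
play_rows(
  rows=[
    [0,0,-0.1,0,0,0,0.15],
    [0,0,-0.2,0,0,0,0.15],
    [0,0,-0.33,0,0,0,0.15],
    [0,0,-0.33,0,0,0,-0.3],
    [0,0,-0.2,0,0,0,0],
  ],
)

```text
clock: 26.65
position: [0.5594, -0.2777, 0.2036]
ee_rot: [-2.555, -1.827, -0.002]
force: [0.3, -0.9, 0.1]
width: 0.493
```

Run:
```python
from h import *
m,im=snap("side","c4side")
snap("scene","c4scene")
c=proj(m,[0.547,-0.312,.05])[0].astype(int); x0=max(c[0]-70,0); y0=max(c[1]-55,0)
cv2.imwrite(f"pics/c4z.png",cv2.resize(im[y0:y0+110,x0:x0+140],None,fx=5,fy=5,interpolation=cv2.INTER_CUBIC))
delta([0.42,-0.1,0.25],down(1.39))
```

```text
pos [ 0.5613 -0.2781  0.2053] dist [ 0.1229 -0.191  -0.0456] turn [ 0.0056 -0.0007 -0.1485] rows 6 per-row shift [ 0.1366 -0.2122 -0.0507] turn [ 0.0019 -0.0002 -0.0495] clock 26.75 F [-1.3019 -0.1053  0.2634] w 0.49984055113487447
```

View pics/c4z.png

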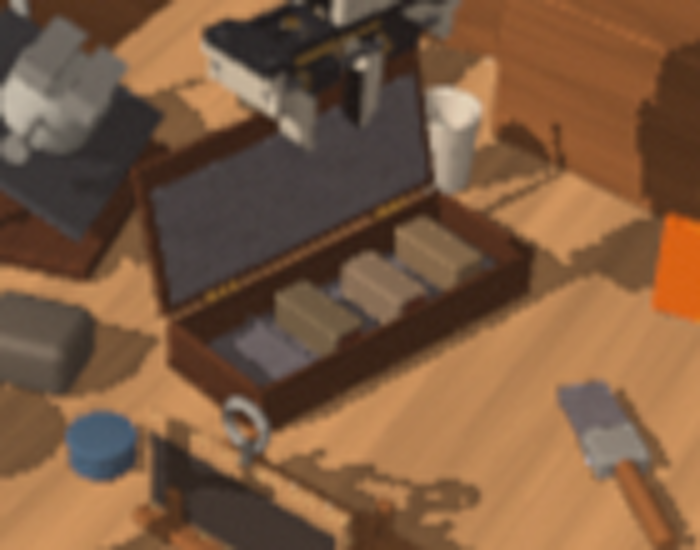

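View pics/c4scene.png

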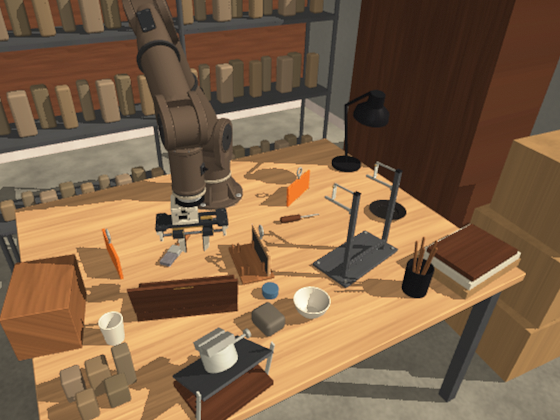

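Run:
```python
from h import *
im=cv2.imread("pics/c4scene.png"); s=cv2.imread("pics/c4side.png")
print(atz(camera_model("scene"),(95,400),0.0), atz(camera_model("scene"),(125,375),0))
a=cv2.resize(im[330:420,40:160],None,fx=4,fy=4,interpolation=cv2.INTER_CUBIC)
b=cv2.resize(s[110:200,270:390],None,fx=4,fy=4,interpolation=cv2.INTER_CUBIC)
cv2.imwrite("pics/z8.png",np.vstack([a,b])[:600] if 0 else np.hstack([a,b])[:, :800])
```

```text
[ 0.7517 -0.6239  0.    ] [ 0.7154 -0.5427  0.    ]
```

View pics/z8.png

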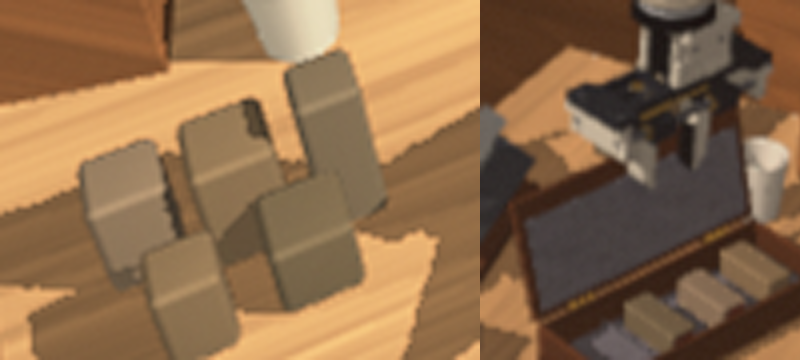

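All three stones lie in their own lanes. The block cluster at (0.75, -0.6) is upright scrap and out of reach, so it isn't part of the job. Before the lid, I'll check the clearance behind it for the vise.

Run:
```python
from h import *
a=camera_model("scene"); b=camera_model("side")
def S(x,y): return (x/2.85+120,y/2.85+160)
def D(x,y): return (x/2.85+150,y/2.85+130)
print("vise handle",tri([(a,S(365,492),0),(b,D(295,75),0)]), "vise top near-left", tri([(a,S(285,485),0),(b,D(320,10),0)]))
print("plate corner", tri([(a,S(435,540),0),(b,D(245,60),0)]))
# lid front edge corners: scene zoom (22,372)->(335,330)ish top edge
print("lid top corner L", tri([(a,S(332,332),0),(b,D(366,88),0)]),"R",tri([(a,S(22,370),0),(b,D(528,28),0)]))
C=np.array([.547,-.312]);e=np.array([np.cos(-.335),np.sin(-.335)])
def tcp(th,r=112,f=9.5): 
    x=57.5-r*np.cos(th)+9*np.sin(th)+f; z=46.5+r*np.sin(th)+9*np.cos(th); return np.array([*(C+e*x/1000),z/1000])
for t in (1.9,1.57,1.3,1.0,.7,.4,.2,.1,0): print(t,tcp(t))
delta([0.56,-0.29,0.24],down(1.236))
```

```text
vise handle (array([ 0.8269, -0.2436,  0.117 ]), np.float64(0.001599280305200347)) vise top near-left (array([ 0.8357, -0.3225,  0.1794]), np.float64(0.0028653392194156655))
plate corner (array([ 0.9037, -0.221 ,  0.1272]), np.float64(0.006977216637826452))
lid top corner L (array([ 0.6798, -0.2044,  0.1699]), np.float64(3.691795567247001e-05)) R (array([ 0.5762, -0.4769,  0.1524]), np.float64(0.0004262360830786276))
1.9 [ 0.6525 -0.3487  0.1496]
1.57 [ 0.6187 -0.337   0.1585]
1.3 [ 0.5902 -0.327   0.1568]
1.0 [ 0.5603 -0.3166  0.1456]
0.7 [ 0.5349 -0.3078  0.1255]
0.4 [ 0.5162 -0.3013  0.0984]
0.2 [ 0.5083 -0.2985  0.0776]
0.1 [ 0.5059 -0.2977  0.0666]
0 [ 0.5045 -0.2972  0.0555]
pos [ 0.5613 -0.2781  0.2053] dist [-0.0116  0.0028 -0.0347] turn [ 0.0055 -0.0011  0.0055] rows 1 per-row shift [-0.0773  0.0189 -0.2312] turn [ 0.0111 -0.0022  0.011 ] clock 26.75 F [-1.3019 -0.1053  0.2634] w 0.49984055113487447
```

Call:
play_rows(
  rows=[
    [0,0,-0.3,0,0,0,1],
    [-0.06,0.1,0,0,0,0,1],
    [-0.06,0.25,0,0,0,0,1],
    [-0.06,0.25,0,0,0,0,1],
    [-0.06,0.25,0,0,0,0,1],
  ],
)

```text
clock: 27.25
position: [0.669, -0.3529, 0.2569]
ee_rot: [2.548, 1.827, 0.005]
force: [0.2, -0.3, 0.7]
width: 0.116
```

Run:
```python
from h import *
delta([0.680,-0.358,0.24],down(1.236))
```

```text
pos [ 0.669  -0.3529  0.2569] dist [-0.0013  0.012   0.017 ] turn [0.0076 0.0011 0.0081] rows 1 per-row shift [-0.0087  0.0797  0.1131] turn [0.0152 0.0023 0.0161] clock 27.25 F [ 0.194  -0.3417  0.6877] w 0.11641349258546996
```

Call:
play_rows(
  rows=[
    [-0.01,0.08,0.1,0.01,0,0.01,1],
    [0,0,0,0,0,0,1],
    [0,0,0,0,0,0,1],
  ],
)

```text
clock: 27.55
position: [0.6823, -0.3597, 0.2398]
ee_rot: [2.558, 1.823, 0.001]
force: [-0.8, -0.1, 0.2]
width: 0.008
```

Run:
```python
from h import *
m,im=snap("side","l1side"); m2,im2=snap("scene","l1scene")
a=[]
for mm,i in ((m,im),(m2,im2)):
    c=proj(mm,[0.6,-0.33,.15])[0].astype(int); x0=max(c[0]-60,0); y0=max(c[1]-60,0)
    a.append(cv2.resize(i[y0:y0+120,x0:x0+120],(396,396),interpolation=cv2.INTER_CUBIC))
cv2.imwrite("pics/l1z.png",np.hstack(a))
delta([0.680,-0.358,0.155],down(1.236))
```

```text
pos [ 0.6818 -0.3595  0.24  ] dist [ 0.0009 -0.0023  0.085 ] turn [0.0011 0.0002 0.0025] rows 2 per-row shift [ 0.0029 -0.0076  0.2833] turn [0.0011 0.0002 0.0025] clock 27.65 F [0.206  0.3294 0.2977] w 0.004444972669873997
```

View pics/l1z.png

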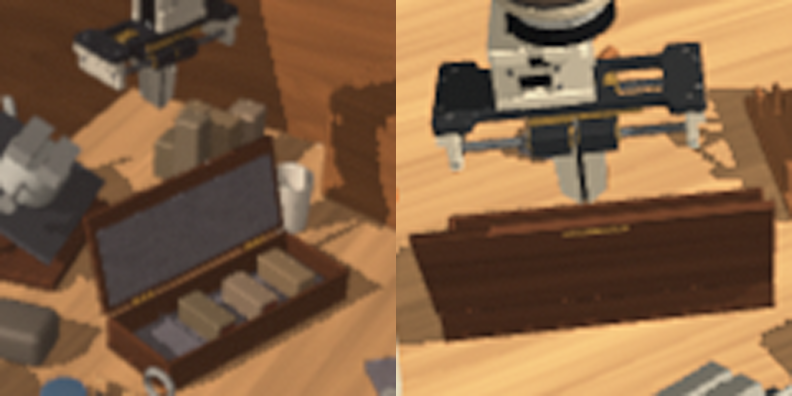

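Call:
play_rows(
  rows=[
    [0,0,0.15,0,0,0,1],
    [0,0,0.15,0,0,0,1],
    [0,0,0.15,0,0,0,1],
    [0,0,0.1,0,0,0,1],
    [0,0,0,0,0,0,1],
  ],
)

```text
clock: 28.15
position: [0.6802, -0.3588, 0.1623]
ee_rot: [2.551, 1.82, 0.005]
force: [-1.6, 0.5, 0.1]
width: 0.001
```

Run:
```python
from h import *
m2,im2=snap("scene","l2scene")
c=proj(m2,[0.6,-0.33,.15])[0].astype(int); x0=max(c[0]-60,0); y0=max(c[1]-60,0)
cv2.imwrite("pics/l2z.png",cv2.resize(im2[y0:y0+120,x0:x0+120],(500,500),interpolation=cv2.INTER_CUBIC))
delta([0.6187,-0.337,0.155],down(1.236))
```

```text
pos [ 0.6809 -0.3589  0.1637] dist [ 0.0005 -0.066   0.0081] turn [0.0095 0.0015 0.0032] rows 2 per-row shift [ 0.0016 -0.2201  0.0269] turn [0.0095 0.0015 0.0032] clock 28.2 F [-0.5032  0.15    0.407 ] w 0.0022061095576551373
```

View pics/l2z.png

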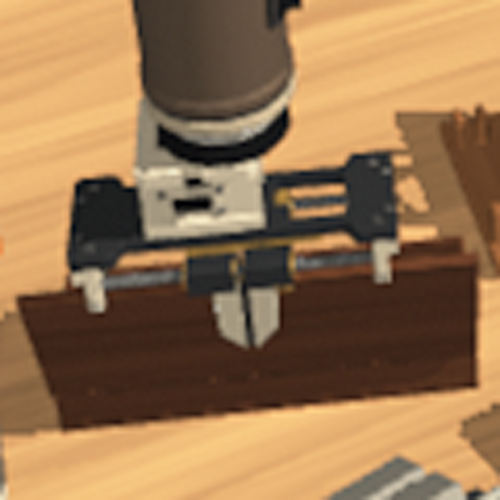

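The fingers are behind the lid. I'll lower a little more and pull forward gently.

Call:
play_rows(
  rows=[
    [0,0,0.12,0.01,0,0,1],
    [0,-0.07,0,0,0,0,1],
    [0,-0.07,0,0,0,0,1],
    [0,-0.07,0,0,0,0,1],
    [0,-0.07,0,0,0,0,1],
  ],
)

```text
clock: 28.7
position: [0.6437, -0.3454, 0.148]
ee_rot: [2.549, 1.818, 0.01]
force: [3.0, -0.8, 2.5]
width: 0.004
```

Run:
```python
from h import *
delta([0.6187,-0.337,0.155],down(1.236))
```

```text
pos [ 0.6437 -0.3454  0.148 ] dist [-0.0002 -0.0263 -0.0073] turn [0.0126 0.0012 0.0029] rows 1 per-row shift [-0.0014 -0.1753 -0.0489] turn [0.0252 0.0023 0.0059] clock 28.7 F [ 2.9789 -0.7788  2.4814] w 0.004290291347929509
```

Call:
play_rows(
  rows=[
    [0,-0.07,-0.02,0.01,0,0,1],
    [0,-0.07,-0.01,0,0,0,1],
    [0,-0.07,0,0,0,0,1],
    [0,-0.07,0,0,0,0,1],
    [0,-0.07,0,0,0,0,1],
  ],
)

```text
clock: 29.2
position: [0.5944, -0.328, 0.1549]
ee_rot: [2.548, 1.817, 0.011]
force: [2.4, -0.2, 0.3]
width: 0.003
```

Run:
```python
from h import *
delta([0.5902,-0.327,0.1568],down(1.236))
m2,im2=snap("side","l3side")
c=proj(m2,[0.6,-0.33,.15])[0].astype(int); x0=max(c[0]-60,0); y0=max(c[1]-60,0)
cv2.imwrite("pics/l3z.png",cv2.resize(im2[y0:y0+120,x0:x0+120],(500,500),interpolation=cv2.INTER_CUBIC))
```

```text
pos [ 0.5944 -0.328   0.1549] dist [-0.0004 -0.0042 -0.002 ] turn [0.0139 0.0012 0.0029] rows 1 per-row shift [-0.0029 -0.0283 -0.0131] turn [0.0277 0.0024 0.0059] clock 29.2 F [ 2.4333 -0.1533  0.2981] w 0.0030788844544119435
```

View pics/l3z.png

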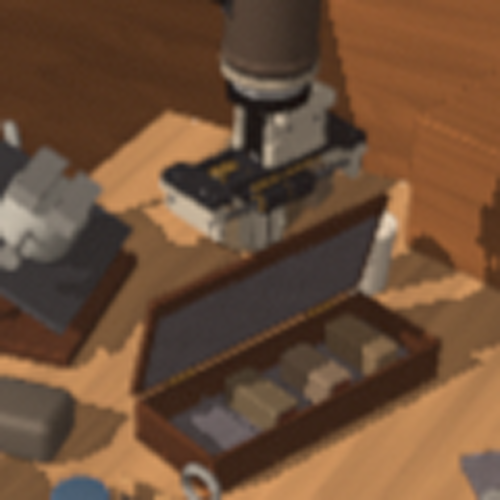

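Call:
play_rows(
  rows=[
    [0,-0.06,0.01,0.01,0,0,1],
    [0,-0.06,0.015,0,0,0,1],
    [0,-0.06,0.02,0,0,0,1],
    [0,-0.06,0.03,0,0,0,1],
    [0,-0.05,0.03,0,0,0,1],
  ],
)

```text
clock: 29.75
position: [0.551, -0.3128, 0.1392]
ee_rot: [2.55, 1.818, 0.008]
force: [2.1, 0.1, -0.1]
width: 0.005
```

Run:
```python
from h import *
delta([0.5349,-0.3078,0.1255],down(1.236))
```

```text
pos [ 0.551  -0.3128  0.1392] dist [-0.0005 -0.017   0.0135] turn [0.0109 0.0015 0.0029] rows 1 per-row shift [-0.0031 -0.113   0.0898] turn [0.0218 0.003  0.0059] clock 29.75 F [ 2.1165  0.0785 -0.0787] w 0.004833847277554352
```

Call:
play_rows(
  rows=[
    [0,-0.057,0.045,0.01,0,0,1],
    [0,-0.057,0.045,0,0,0,1],
    [0,-0.045,0.055,0,0,0,1],
    [0,-0.045,0.06,0,0,0,1],
  ],
)

```text
clock: 30.15
position: [0.5193, -0.3019, 0.106]
ee_rot: [2.554, 1.821, 0.003]
force: [0.8, -0.3, -0.2]
width: 0.008
```

Run:
```python
from h import *
delta([0.5162,-0.3013,0.0984],down(1.236))
m2,im2=snap("side","l4side")
c=proj(m2,[0.56,-0.32,.12])[0].astype(int); x0=max(c[0]-60,0); y0=max(c[1]-60,0)
cv2.imwrite("pics/l4z.png",cv2.resize(im2[y0:y0+120,x0:x0+120],(500,500),interpolation=cv2.INTER_CUBIC))
```

```text
pos [ 0.5193 -0.3019  0.106 ] dist [-0.0004 -0.0031  0.0075] turn [0.0049 0.0015 0.0028] rows 1 per-row shift [-0.0026 -0.0208  0.0502] turn [0.0098 0.003  0.0056] clock 30.15 F [ 0.7627 -0.3449 -0.2209] w 0.007600386876722885
```

View pics/l4z.png

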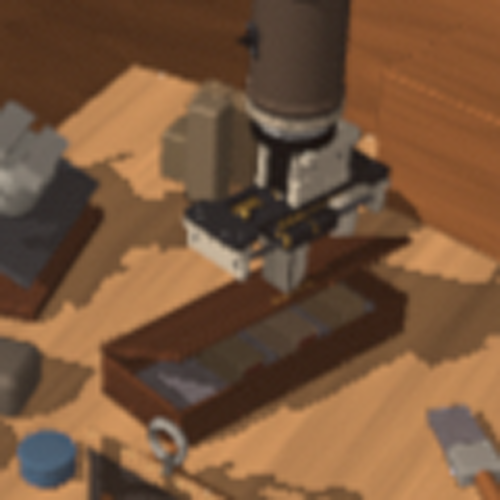

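Call:
play_rows(
  rows=[
    [0,-0.025,0.05,0,0,0,1],
    [0,-0.02,0.05,0,0,0,1],
    [0,-0.015,0.05,0,0,0,1],
    [0,-0.01,0.05,0,0,0,1],
    [0,0,0.04,0,0,0,1],
  ],
)

```text
clock: 30.7
position: [0.5055, -0.2975, 0.0648]
ee_rot: [2.557, 1.823, -0.003]
force: [-0.8, 0.2, 1.1]
width: 0.006
```

Run:
```python
from h import *
delta([0.5059,-0.2977,0.0666],down(1.236))
```

```text
pos [ 0.5055 -0.2975  0.0648] dist [-0.      0.0004 -0.0018] turn [-0.0005  0.0017  0.0028] rows 1 per-row shift [-0.0001  0.003  -0.0122] turn [-0.001   0.0034  0.0056] clock 30.7 F [-0.8078  0.2099  1.0683] w 0.006478647087695686
```

Slow finish.

Call:
play_rows(
  rows=[
    [0,0,0.025,0,0,0,1],
    [0,0,0.025,0,0,0,1],
    [0,0,0.02,0,0,0,1],
  ],
)

```text
clock: 31.0
position: [0.5055, -0.2975, 0.0551]
ee_rot: [2.558, 1.823, -0.005]
force: [-18.8, 7.0, 60.2]
width: 0.006
```

Call:
play_rows(
  rows=[
    [0,0,0.015,0,0,0,1],
    [0,0,0.015,0,0,0,1],
  ],
)

```text
clock: 31.2
position: [0.5054, -0.2975, 0.0556]
ee_rot: [2.556, 1.822, -0.009]
force: [-10.1, 3.9, 25.0]
width: 0.007
```

The lid hit its seat firmly: the wrist read 60 N through the fingertips. I'll lift off and verify.

Call:
play_rows(
  rows=[
    [0,0,-0.05,0,0,0,1],
    [0,0,-0.15,0,0,0,1],
    [0,0,-0.3,0,0,0,1],
    [0,0,-0.3,0,0,0,0],
    [0,0,-0.3,0,0,0,-0.5],
  ],
)

```text
clock: 31.7
position: [0.5035, -0.2955, 0.2209]
ee_rot: [-2.553, -1.822, 0.015]
force: [0.6, -0.2, -0.2]
width: 0.134
```

Run:
```python
from h import *
m2,im2=snap("side","l5side")
c=proj(m2,[0.54,-0.28,.08])[0].astype(int); x0=max(c[0]-70,0); y0=max(c[1]-60,0)
cv2.imwrite("pics/l5z.png",cv2.resize(im2[y0:y0+120,x0:x0+140],(700,600),interpolation=cv2.INTER_CUBIC))
delta([0.42,-0.018,0.26],down(1.39))
```

```text
pos [ 0.5072 -0.2962  0.2291] dist [ 0.2346 -0.1728 -0.0325] turn [ 0.0005  0.006  -0.15  ] rows 7 per-row shift [ 0.2234 -0.1646 -0.031 ] turn [ 0.0001  0.0017 -0.0429] clock 31.75 F [ 2.4953 -0.3511  5.263 ] w 0.1729364863369316
```

View pics/l5z.png

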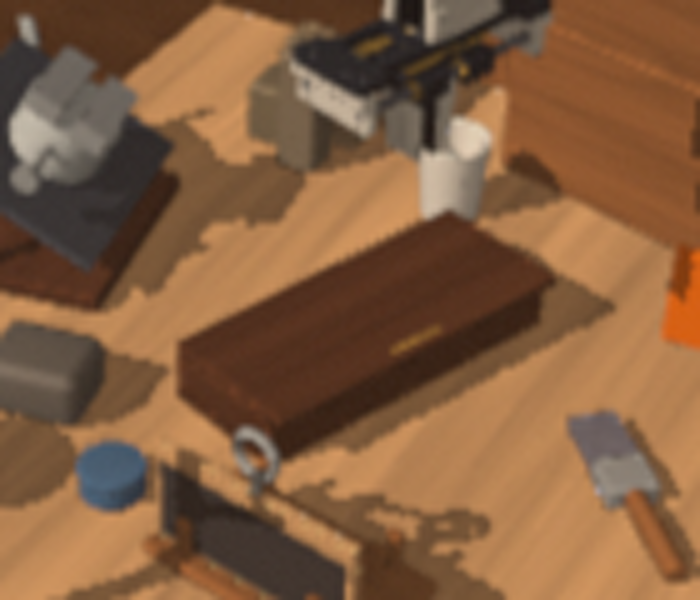

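The lid is shut. On to the board.

Call:
play_rows(
  rows=[
    [0.22,-0.165,-0.04,0,0,-0.043,-0.5],
    [0.22,-0.165,-0.04,0,0,-0.043,-0.5],
    [0.22,-0.165,-0.04,0,0,-0.043,-0.5],
    [0.22,-0.165,-0.04,0,0,-0.043,-0.5],
    [0.22,-0.165,-0.04,0,0,-0.043,-0.5],
  ],
)

```text
clock: 32.25
position: [0.4381, -0.103, 0.2605]
ee_rot: [2.45, 1.943, 0.001]
force: [0.4, 0.3, 1.2]
width: 0.61
```

Call:
play_rows(
  rows=[
    [0.22,-0.165,-0.03,0,0,-0.043,-0.5],
    [0.2,-0.16,-0.03,0,0,-0.043,-0.5],
    [0,0,0,0,0,0,-0.5],
  ],
)

```text
clock: 32.55
position: [0.402, -0.0229, 0.2697]
ee_rot: [2.395, 2.005, 0.004]
force: [0.5, -0.0, 0.2]
width: 0.749
```

Run:
```python
from h import *
delta([0.4186,-0.0157,0.2],down(1.39))
snap("wrist","w9")
```

```text
pos [ 0.402  -0.0229  0.2697] dist [0.0107 0.014  0.0698] turn [0.0156 0.0097 0.004 ] rows 2 per-row shift [0.0356 0.0467 0.2328] turn [0.0156 0.0097 0.004 ] clock 32.55 F [ 0.4566 -0.0481  0.1853] w 0.7488504359180093
```

View pics/w9.png

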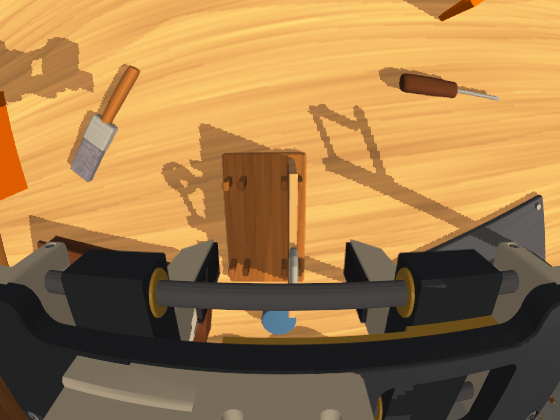

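The light strip at x≈293, rows 158–250, is the board's top edge, with the eye below it.

Run:
```python
import cv2
a=cv2.imread("pics/w9.png")
cv2.imwrite("pics/z9.png",cv2.resize(a[140:300,220:340],None,fx=3.75,fy=3.75,interpolation=cv2.INTER_CUBIC))
```

```text
(no output)
```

View pics/z9.png

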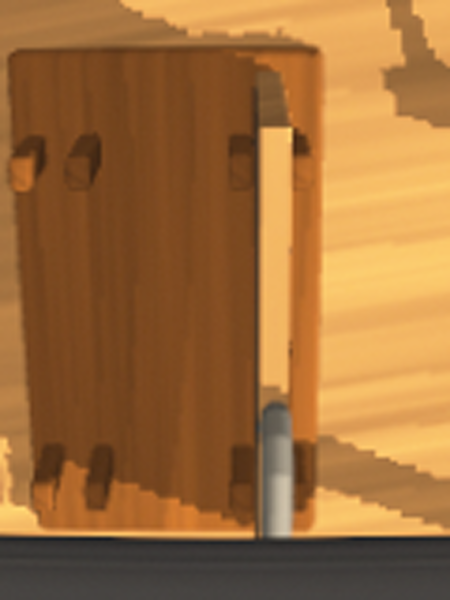

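```bash
python3 - <<'E'
from h import *
m=load("w9"); 
P=[(259,127),(293,127),(292,380),(260,380)]
Q=np.array([atz(m,(x/3.75+220,y/3.75+140),.102,1) for x,y in P]); print(Q)
n=(Q[0]+Q[1])/2; f=(Q[2]+Q[3])/2; d=f-n; print("near end",n,"angle",np.arctan2(d[1],d[0]), "width",np.linalg.norm(Q[0]-Q[1]))
# height of near end from w1 zoom corner (420,382)=lower right corner, vs here left corner
m1=load("w1"); print(tri([(m1,(421/2.65,381/2.65),1),(m,(259/3.75+220,127/3.75+140),1)]))
e=np.array([np.cos(-.18),np.sin(-.18)]); print("eye from near end",n[:2]+e*.09,"grasp",n[:2]+e*.024)
# stand: peg tips re-measure
a=camera_model("scene"); b=camera_model("side")
def S(x,y): return (x/2.85+120,y/2.85+160)
E
python3 - <<'E'
import sys; sys.path.insert(0,'.')
from h import *
a=cv2.imread("pics/l2scene.png")[140:300,300:420]; b=cv2.imread("pics/l5side.png")[165:325,160:280]
cv2.imwrite("pics/z10.png",np.hstack([cv2.resize(i,(396,528),interpolation=cv2.INTER_CUBIC) for i in (a,b)]))
E
```

```text
[[ 0.3942 -0.0155  0.102 ]
 [ 0.3958 -0.0064  0.102 ]
 [ 0.4698 -0.0187  0.102 ]
 [ 0.4682 -0.0278  0.102 ]]
near end [ 0.395 -0.011  0.102] angle -0.164810030256628 width 0.009252215403166146
(array([ 0.3944, -0.0159,  0.0999]), np.float64(0.0004090081823210837))
eye from near end [ 0.4836 -0.0271] grasp [ 0.4186 -0.0153]
```

View pics/z10.png

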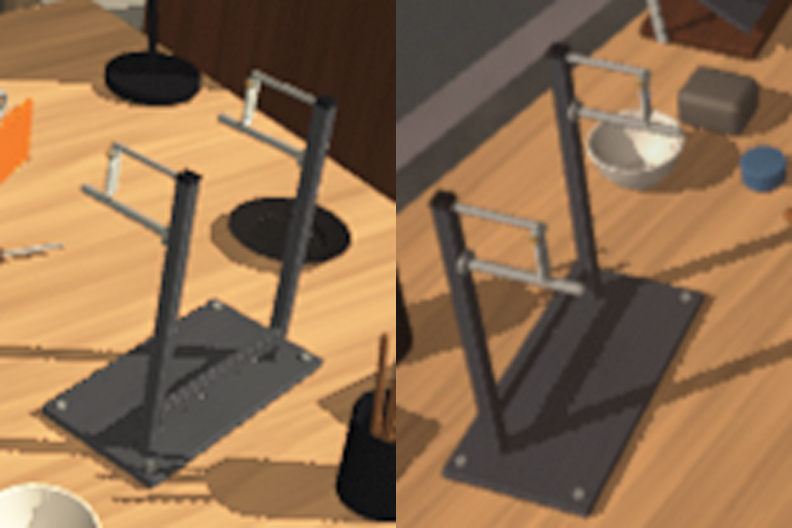

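Run:
```python
from h import *
a=camera_model("scene"); b=camera_model("side")
S=lambda x,y:(x/3.3+300,y/3.3+140); D=lambda x,y:(x/3.3+160,y/3.3+165)
def T(n,p,q):
    X,e=tri([(a,S(*p),0),(b,D(*q),0)]); print(n,X,e); return X
R1=T("Rtip",(84,188),(287,131)); R2=T("Rjoint",(166,237),(180,112)); R3=T("Rtop",(187,180),(162,50))
L1=T("Ltip",(221,119),(186,291)); L2=T("Ljoint",(300,160),(68,262)); L3=T("Ltop",(324,103),(46,202))
d=R2-R1; print(np.arctan2(d[1],d[0]),np.linalg.norm(d)); d=L2-L1; print(np.arctan2(d[1],d[0]),np.linalg.norm(d))
d=L3-R3; print("posts yaw",np.arctan2(d[1],d[0])-np.pi/2,np.linalg.norm(d)); d=L1-R1; print("tips",np.arctan2(d[1],d[0])-np.pi/2,np.linalg.norm(d))
delta([0.4186,-0.0153,0.12],down(1.40))
```

```text
Rtip [0.5647 0.1569 0.2597] 0.003071613160016988
Rjoint [0.6667 0.1809 0.2569] 4.02083729176246e-05
Rtop [0.6787 0.1825 0.325 ] 0.0014973300386588082
Ltip [0.5176 0.3627 0.2577] 0.0020751574708109486
Ljoint [0.6199 0.3845 0.2573] 0.0017710707282538967
Ltop [0.6277 0.3895 0.3247] 0.00033320560256248823
0.23081171916814824 0.1048824131374957
0.20934257369832862 0.10462124803982026
posts yaw 0.24166239895600228 0.21314477583418642
tips 0.22488806779254267 0.211125684714964
pos [ 0.4029 -0.0252  0.2696] dist [0.014  0.0112 0.1496] turn [ 0.016   0.0101 -0.0086] rows 4 per-row shift [0.0234 0.0187 0.2494] turn [ 0.008   0.0051 -0.0043] clock 32.6 F [0.4255 0.6235 0.3398] w 0.7506944399027599
```

Call:
play_rows(
  rows=[
    [0.1,0.08,0.1,0.03,0.02,-0.015,-0.5],
    [0,0,0.25,0,0,0,-0.5],
    [0,0,0.25,0,0,0,-0.5],
    [0,0,0.25,0,0,0,-0.5],
    [0,0,0,0,0,0,-0.3],
  ],
)

```text
clock: 33.1
position: [0.4238, -0.0171, 0.1389]
ee_rot: [2.406, 2.01, 0.008]
force: [-0.4, -0.0, 1.4]
width: 0.702
```

Run:
```python
from h import *
delta([0.4186,-0.0153,0.068],down(1.40))
snap("wrist","w10")
```

```text
pos [ 0.4238 -0.0171  0.1389] dist [ 0.0008 -0.006   0.0709] turn [ 0.0083  0.0002 -0.0079] rows 2 per-row shift [ 0.0027 -0.02    0.2362] turn [ 0.0083  0.0002 -0.0079] clock 33.1 F [-0.4016 -0.0018  1.3513] w 0.702098095785714
```

View pics/w10.png

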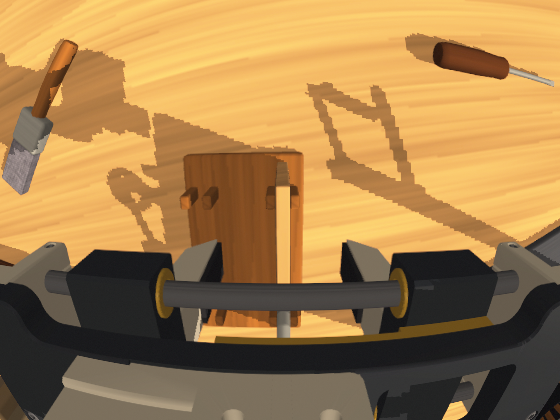

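The board is centred between the jaws (column 282), so I'll descend.

Call:
play_rows(
  rows=[
    [0.005,-0.04,0.1,0.015,0,-0.015,-0.3],
    [0,0,0.15,0,0,0,-0.3],
    [0,0,0.15,0,0,0,-0.3],
    [0,0,0.06,0,0,0,-0.3],
    [0,0,0,0,0,0,-0.3],
  ],
)

```text
clock: 33.65
position: [0.4259, -0.0165, 0.0755]
ee_rot: [2.399, 2.013, 0.014]
force: [0.3, 0.2, 0.6]
width: 0.65
```

Run:
```python
from h import *
delta([0.4186,-0.0153,0.068],down(1.40))
```

```text
pos [ 0.4259 -0.0165  0.0755] dist [-0.0001 -0.0075  0.0074] turn [ 0.0136 -0.0004 -0.0036] rows 1 per-row shift [-0.0005 -0.0498  0.0494] turn [ 0.0273 -0.0009 -0.0072] clock 33.65 F [0.2789 0.1804 0.6083] w 0.6504364676687897
```

Call:
play_rows(
  rows=[
    [0,-0.055,0.04,0.027,0,-0.007,-0.3],
    [0,0,0,0,0,0,-0.3],
  ],
)

```text
clock: 33.85
position: [0.4184, -0.0152, 0.0708]
ee_rot: [2.402, 2.023, 0.002]
force: [-0.0, 0.1, 0.3]
width: 0.648
```

Run:
```python
from h import *
delta([0.4186,-0.0153,0.068],down(1.40))
```

```text
pos [ 0.4184 -0.0152  0.0708] dist [-0.0001  0.0002  0.0028] turn [ 0.0015 -0.0002 -0.0003] rows 1 per-row shift [-0.0005  0.0013  0.0186] turn [ 0.0031 -0.0004 -0.0007] clock 33.85 F [-0.0138  0.0968  0.2528] w 0.6484907391945276
```

Excellent. Close with 45 N.

Call:
play_rows(
  rows=[
    [0,0,0,0,0,0,1],
    [0,0,0,0,0,0,1],
    [0,0,0,0,0,0,1],
    [0,0,0,0,0,0,1],
    [0,0,0,0,0,0,1],
  ],
  force=45,
)

```text
clock: 34.35
position: [0.4198, -0.0153, 0.0727]
ee_rot: [2.401, 2.02, 0.005]
force: [0.3, -0.6, -0.5]
width: 0.261
```

Call:
play_rows(
  rows=[
    [0,0,0,0,0,0,1],
    [0,0,0,0,0,0,1],
    [0,0,0,0,0,0,1],
  ],
)

```text
clock: 34.65
position: [0.4198, -0.0153, 0.0727]
ee_rot: [2.401, 2.021, 0.005]
force: [-0.1, -0.1, 1.5]
width: 0.094
```

Call:
play_rows(
  rows=[
    [0,0,-0.06,0,0,0,1],
    [0,0,-0.1,0,0,0,1],
    [0,0,-0.15,0,0,0,1],
    [0,0,-0.2,0,0,0,1],
    [0,0,-0.2,0,0,0,1],
  ],
)

```text
clock: 35.15
position: [0.4153, -0.0146, 0.1808]
ee_rot: [-2.397, -2.023, 0.005]
force: [0.8, 0.2, -1.0]
width: 0.097
```

Call:
play_rows(
  rows=[
    [0,0,-0.2,0,0,0,1],
    [0,0,0,0,0,0,1],
  ],
)

```text
clock: 35.35
position: [0.4166, -0.0136, 0.2159]
ee_rot: [-2.398, -2.026, -0.0]
force: [-0.6, -0.1, -0.8]
width: 0.095
```

Run:
```python
from h import *
m,im=snap("side","b1side"); m2,im2=snap("scene","b1scene"); 
p=state()[0]; a=[]
for mm,i in ((m,im),(m2,im2)):
    c=proj(mm,p+[0.03,0,0])[0].astype(int); x0=max(c[0]-60,0); y0=max(c[1]-60,0); print(x0,y0)
    a.append(cv2.resize(i[y0:y0+120,x0:x0+120],(396,396),interpolation=cv2.INTER_CUBIC))
cv2.imwrite("pics/b1z.png",np.hstack(a))
delta([0.42,-0.0153,0.25],down(0.23))
```

```text
248 139
198 143
pos [ 0.4148 -0.0144  0.2128] dist [ 0.      0.0051 -0.0372] turn [-0.0051  0.0029  1.1723] rows 9 per-row shift [ 0.      0.0038 -0.0275] turn [-0.0011  0.0006  0.2605] clock 35.45 F [-0.1659 -0.8618 -1.5391] w 0.09508768317018983
```

View pics/b1z.png

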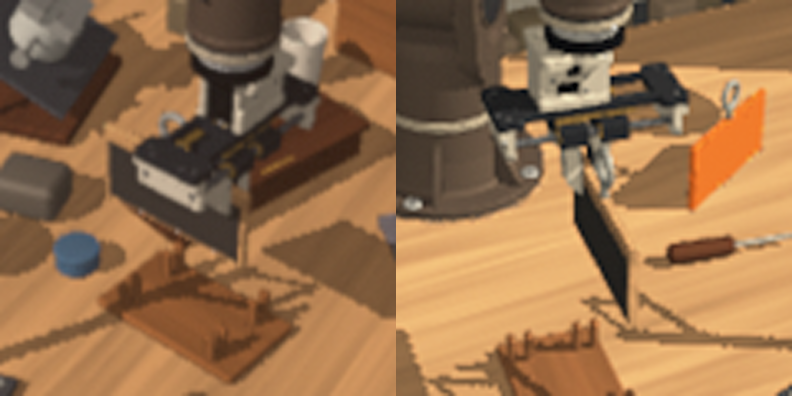

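Call:
play_rows(
  rows=[
    [0,0,-0.03,0,0,0.12,1],
    [0,0,-0.03,0,0,0.22,1],
    [0,0,-0.03,0,0,0.22,1],
    [0,0,-0.03,0,0,0.22,1],
    [0,0,-0.03,0,0,0.22,1],
  ],
)

```text
clock: 35.95
position: [0.4093, -0.0152, 0.2293]
ee_rot: [-2.828, -1.342, 0.025]
force: [0.9, -0.1, -1.3]
width: 0.095
```

Call:
play_rows(
  rows=[
    [0,0,0,0,0,0.22,1],
    [0,0,0,0,0,0.22,1],
    [0,0,0,0,0,0.22,1],
    [0,0,0,0,0,0.22,1],
    [0,0,0,0,0,0.22,1],
  ],
)

```text
clock: 36.45
position: [0.4043, -0.0154, 0.2227]
ee_rot: [-3.093, -0.49, 0.049]
force: [-1.0, -0.0, -1.5]
width: 0.095
```

Run:
```python
from h import *
delta([0.47,0.2,0.24],down(0.23))
```

```text
pos [ 0.4043 -0.0154  0.2227] dist [ 0.1285 -0.1848 -0.0184] turn [-0.013   0.0298  0.0839] rows 6 per-row shift [ 0.1428 -0.2053 -0.0205] turn [-0.0043  0.0099  0.028 ] clock 36.45 F [-1.0304 -0.0276 -1.5213] w 0.09511409996236192
```

Call:
play_rows(
  rows=[
    [0.07,-0.1,-0.02,-0.013,0.03,0.06,1],
    [0.15,-0.21,-0.02,-0.007,0.02,0.05,1],
    [0.15,-0.21,-0.02,0,0.01,0.03,1],
    [0.15,-0.21,-0.02,0,0,0,1],
    [0.15,-0.21,-0.02,0,0,0,1],
  ],
)

```text
clock: 36.95
position: [0.4619, 0.1439, 0.229]
ee_rot: [3.121, 0.353, -0.024]
force: [0.8, -1.1, -1.3]
width: 0.092
```

Call:
play_rows(
  rows=[
    [0.1,-0.15,0,0,0,0,1],
    [0,0,0,0,0,0,1],
    [0,0,0,0,0,0,1],
  ],
)

```text
clock: 37.25
position: [0.47, 0.1756, 0.2245]
ee_rot: [-3.118, -0.366, 0.035]
force: [-0.0, 0.2, -1.7]
width: 0.095
```

Run:
```python
from h import *
delta([0.48,0.204,0.199],down(0.23))
m,im=snap("side","b2side"); m2,im2=snap("scene","b2scene"); m3,im3=snap("wrist","b2wrist")
p=state()[0]; a=[]
for mm,i in ((m,im),(m2,im2)):
    c=proj(mm,p+[0.04,-0.05,0.05])[0].astype(int); x0=max(c[0]-50,0); y0=max(c[1]-50,0); print(x0,y0)
    a.append(cv2.resize(i[y0:y0+100,x0:x0+100],(400,400),interpolation=cv2.INTER_CUBIC))
cv2.imwrite("pics/b2z.png",np.hstack(a))
```

```text
pos [0.47   0.1756 0.2245] dist [ 0.0169 -0.0252  0.0252] turn [-0.0048  0.0216  0.0034] rows 1 per-row shift [ 0.1124 -0.1677  0.1683] turn [-0.0096  0.0433  0.0069] clock 37.25 F [-0.0124  0.2295 -1.704 ] w 0.09477560517890833
216 151
256 136
```

View pics/b2z.png

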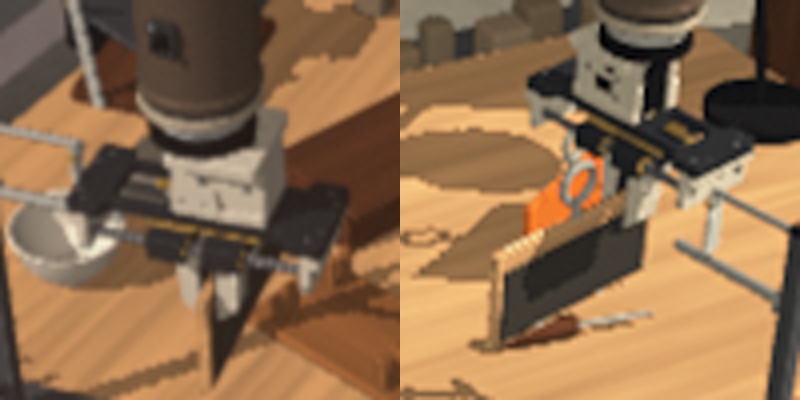

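View pics/b2wrist.png

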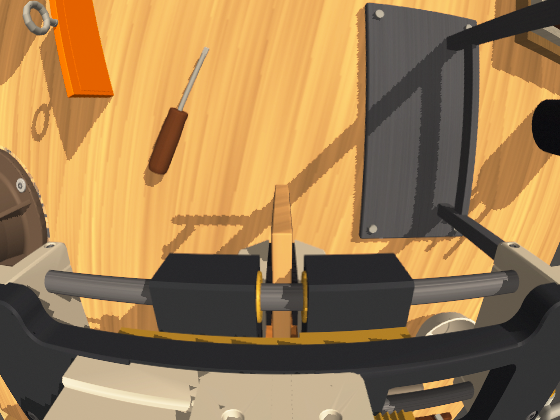

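The board is held and the eye is visible in the scene zoom at (578,183). I'll check the predicted eye against that.

```bash
python3 - <<'E'
from h import *
p,R,s=state()
eye=p+R@np.array([0,.065,-.061]); print(p,"eye",eye,"ψ",np.arctan2(R[1,0],R[0,0]))
m=camera_model("scene"); print(proj(m,eye),"seen",(300.5,181.75))
print("Rpeg tip proj",proj(m,[.5647,.157,.2597]))
# board corners prediction: bottom near corner at right end: y=+(65+90), z= +  (0.061-.122)
for y in (-25,155):
  for z in (-.061+.032,-.061+.122): print(y,z,proj(m,p+R@np.array([0,y/1000,z])))
E
python3 - <<'E'
import cv2
a=cv2.imread("pics/b2scene.png")
cv2.imwrite("pics/b2zz.png",cv2.resize(a[150:240,270:370],None,fx=6,fy=6,interpolation=cv2.INTER_CUBIC))
E
```

```text
[0.4704 0.1744 0.2253] eye [0.4865 0.1111 0.286 ] ψ 0.23096567885019667
[[299.573  181.4909]] seen (300.5, 181.75)
Rpeg tip proj [[324.5418 196.6714]]
-25 -0.028999999999999998 [[317.8506 180.7598]]
-25 0.061 [[315.4361 202.8522]]
155 -0.028999999999999998 [[278.5389 199.7153]]
155 0.061 [[277.3909 222.6769]]
```

View pics/b2zz.png

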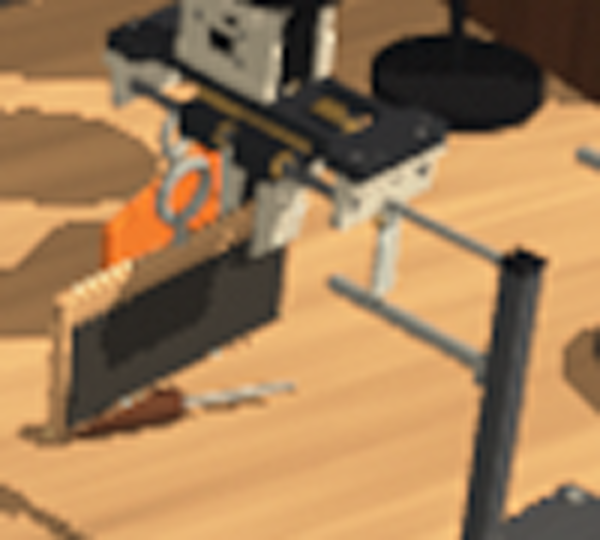

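Run:
```python
from h import *
a=cv2.imread("pics/w5.png"); cv2.imwrite("pics/w5z.png",cv2.resize(a[0:90,440:560],None,fx=6,fy=6,interpolation=cv2.INTER_CUBIC))
m=load("w5"); print(proj(m,[[.5647,.157,.2597],[.6667,.181,.26]],True))
print(m["t"])
```

```text
[[504.7403  16.1767]
 [593.3942  27.3048]]
[-0.4337 -0.062   0.4263]
```

View pics/w5z.png

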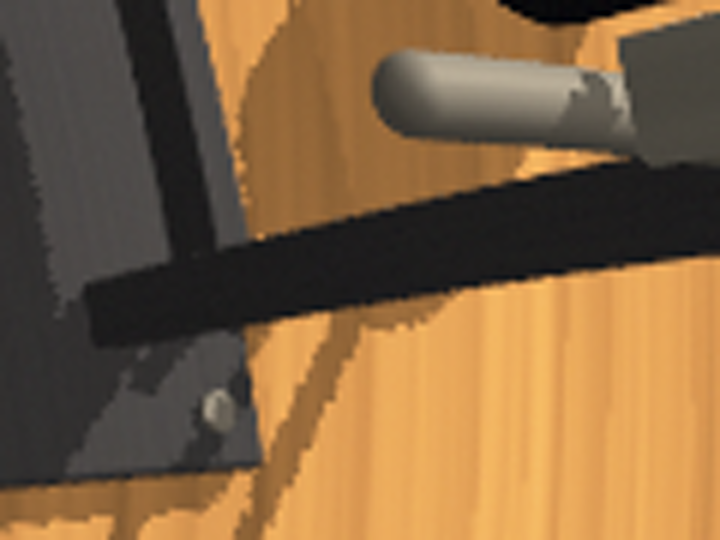

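Run:
```python
from h import *
delta([0.508,0.211,0.198],down(0.23))
```

```text
pos [0.4704 0.1744 0.2253] dist [ 0.0456 -0.0269  0.0265] turn [-0.0042  0.0202  0.0009] rows 2 per-row shift [ 0.1519 -0.0898  0.0884] turn [-0.0042  0.0202  0.0009] clock 37.4 F [ 0.5499  0.4205 -1.2392] w 0.09920394964694064
```

Call:
play_rows(
  rows=[
    [0.1,-0.06,0.06,-0.005,0.03,0,1],
    [0.1,-0.06,0.06,0,0.01,0,1],
    [0.1,-0.06,0.06,0,0,0,1],
    [0,0,0,0,0,0,1],
    [0,0,0,0,0,0,1],
  ],
)

```text
clock: 37.9
position: [0.5099, 0.2066, 0.1961]
ee_rot: [3.12, 0.35, -0.001]
force: [0.2, -0.4, -1.4]
width: 0.095
```

Run:
```python
from h import *
delta([0.515,0.212,0.198],down(0.23))
```

```text
pos [0.5099 0.2066 0.1961] dist [ 0.0062 -0.0042 -0.0019] turn [ 0.0024  0.0007 -0.0065] rows 1 per-row shift [ 0.0415 -0.0277 -0.0126] turn [ 0.0047  0.0015 -0.013 ] clock 37.9 F [ 0.1704 -0.4052 -1.413 ] w 0.09539996490778094
```

Call:
play_rows(
  rows=[
    [0.035,-0.028,-0.012,0.004,0,-0.012,1],
    [0,0,0,0,0,0,1],
  ],
)

```text
clock: 38.1
position: [0.5141, 0.2111, 0.1984]
ee_rot: [3.12, 0.359, -0.001]
force: [0.0, 0.0, -1.1]
width: 0.095
```

Run:
```python
from h import *
delta([0.515,0.212,0.198],down(0.23))
m2,im2=snap("scene","b3scene"); m,im=snap("side","b3side")
p,R,s=state(); eye=p+R@np.array([0,.065,-.061]); print(eye, proj(m2,eye),proj(m,eye))
a=cv2.resize(im2[150:240,270:370],(400,360),interpolation=cv2.INTER_CUBIC); c=proj(m,eye)[0].astype(int); print(c)
b=cv2.resize(im[c[1]-45:c[1]+45,c[0]-50:c[0]+50],(400,360),interpolation=cv2.INTER_CUBIC)
cv2.imwrite("pics/b3z.png",np.hstack([a,b]))
```

```text
pos [0.5141 0.2111 0.1984] dist [ 0.0011 -0.0007  0.0004] turn [ 0.0009  0.001  -0.0012] rows 1 per-row shift [ 0.0071 -0.0047  0.0025] turn [ 0.0017  0.002  -0.0023] clock 38.1 F [ 0.0477  0.0009 -1.0905] w 0.09484623266808737
[0.5285 0.1473 0.2592] [[315.601  192.1013]] [[257.6877 207.3534]]
[257 207]
```

View pics/b3z.png

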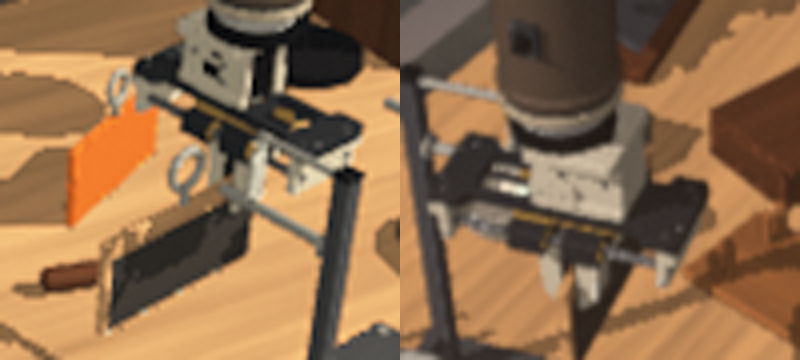

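The eye lies on the peg's line. I'll insert slowly.

Call:
play_rows(
  rows=[
    [0.08,0,0,0,0,0,1],
    [0.08,0,0,0,0,0,1],
    [0.08,0,0,0,0,0,1],
    [0.08,0,0,0,0,0,1],
  ],
)

```text
clock: 38.6
position: [0.5637, 0.2211, 0.199]
ee_rot: [3.118, 0.357, 0.0]
force: [-0.2, 0.9, -1.8]
width: 0.092
```

Run:
```python
from h import *
p,R,s=state(); eye=p+R@np.array([0,.065,-.061]); u=np.array([.9737,.228]); r=eye[:2]-[.5637,.157]
print("eye",eye,"along",r@u,"lat",r@np.array([-u[1],u[0]]))
delta([0.515+.115*.9737,0.212+.115*.228,0.198],down(0.23))
m2,im2=snap("scene","b4scene")
cv2.imwrite("pics/b4z.png",cv2.resize(im2[150:240,270:370],(600,540),interpolation=cv2.INTER_CUBIC))
```

```text
eye [0.5784 0.1579 0.2602] along 0.014483738033594925 lat -0.002438521695899275
pos [0.5637 0.2211 0.199 ] dist [ 0.0655 -0.0024  0.001 ] turn [ 0.0029  0.0001 -0.0021] rows 2 per-row shift [ 0.2184 -0.0081  0.0032] turn [ 0.0029  0.0001 -0.0021] clock 38.6 F [-0.1568  0.915  -1.8469] w 0.09235622079637532
```

View pics/b4z.png

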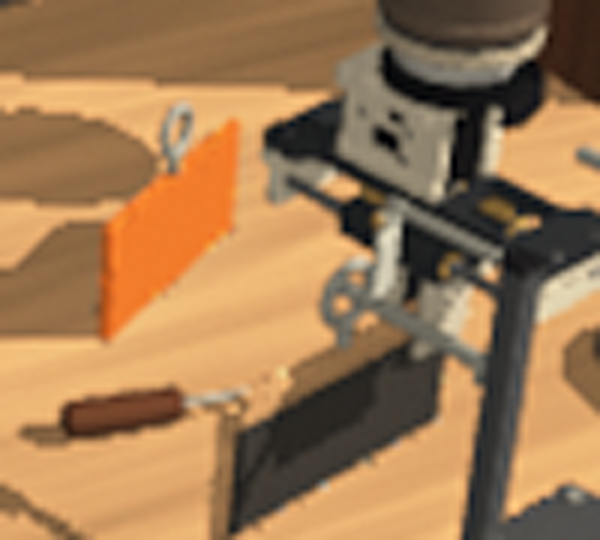

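The tip is through the opening, so I'll carry on past the flap.

Call:
play_rows(
  rows=[
    [0.08,-0.015,0,0,0,0,1],
    [0.08,0,0,0,0,0,1],
    [0.08,0,0,0,0,0,1],
    [0.08,0,0,0,0,0,1],
    [0.07,0,0,0,0,0,1],
  ],
)

```text
clock: 39.15
position: [0.6267, 0.2368, 0.1979]
ee_rot: [3.119, 0.352, 0.001]
force: [0.8, -0.4, -2.1]
width: 0.092
```

Run:
```python
from h import *
p,R,s=state(); eye=p+R@np.array([0,.065,-.061]); u=np.array([.9737,.228]); r=eye[:2]-[.5637,.157]
print("eye",eye,"along",r@u,"lat",r@np.array([-u[1],u[0]]))
delta([0.515+.118*.9737,0.212+.118*.228,0.198],down(0.23))
m2,im2=snap("scene","b5scene")
cv2.imwrite("pics/b5z.png",cv2.resize(im2[150:250,280:380],(600,600),interpolation=cv2.INTER_CUBIC))
```

```text
eye [0.6412 0.1736 0.259 ] along 0.07921856228805234 lat -0.001470141413022702
pos [0.6267 0.2368 0.1979] dist [ 0.0036 -0.0013 -0.0001] turn [ 0.0027 -0.0002 -0.0049] rows 1 per-row shift [ 0.0238 -0.0087 -0.0009] turn [ 0.0054 -0.0004 -0.0099] clock 39.15 F [ 0.7658 -0.3948 -2.1261] w 0.09221652372177606
```

View pics/b5z.png

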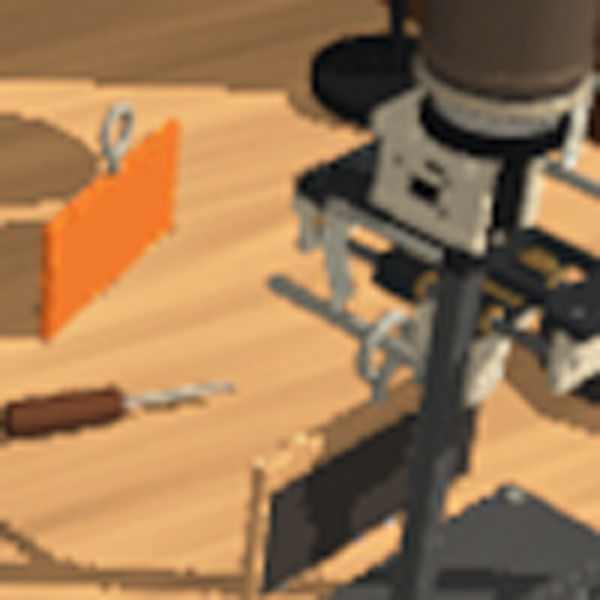

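The flap hangs at (340,270) in front of the eye at (380,355). I'll push a touch more, lower onto the peg and release.

Call:
play_rows(
  rows=[
    [0.035,-0.008,0,0,0,-0.008,1],
    [0,0,0.03,0,0,0,1],
    [0,0,0.02,0,0,0,1],
    [0,0,0,0,0,0,1],
  ],
)

```text
clock: 39.6
position: [0.6342, 0.2393, 0.1906]
ee_rot: [3.119, 0.357, 0.005]
force: [-0.9, 0.4, 2.7]
width: 0.093
```

Run:
```python
from h import *
p,R,s=state(); eye=p+R@np.array([0,.065,-.061]); u=np.array([.9737,.228]); r=eye[:2]-[.5637,.157]
print("eye",eye,"along",r@u,"lat",r@np.array([-u[1],u[0]]),s["force"],s["ft_torque"])
```

```text
eye [0.6487 0.1761 0.2517] along 0.08709048621580964 lat -0.0007630271785479513 [-0.943   0.3607  2.6789] [-0.0545  0.0538 -0.0786]
```

Call:
play_rows(
  rows=[
    [0,0,0,0,0,0,0.6],
    [0,0,0,0,0,0,0.5],
    [0,0,0,0,0,0,0.5],
    [0,0,0,0,0,0,0.5],
  ],
)

```text
clock: 40.0
position: [0.6333, 0.2391, 0.1906]
ee_rot: [3.118, 0.358, 0.005]
force: [1.3, -0.0, -0.5]
width: 0.242
```

Run:
```python
from h import *
m2,im2=snap("scene","b6scene"); _,w=snap("wrist","b6wrist")
cv2.imwrite("pics/b6z.png",np.hstack([cv2.resize(im2[150:250,280:380],(400,400),interpolation=cv2.INTER_CUBIC),cv2.resize(w[150:350,180:380],(400,400))]))
```

```text
(no output)
```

View pics/b6z.png

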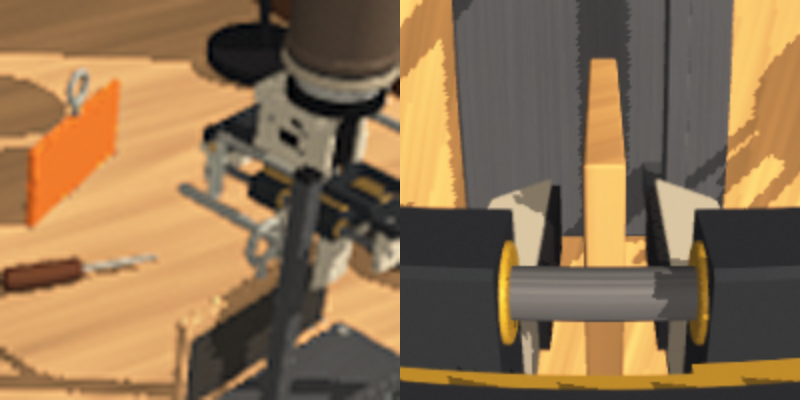

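The jaws are clear on both sides, so lift straight up.

Call:
play_rows(
  rows=[
    [0,0,-0.1,0,0,0,0.4],
    [0,0,-0.15,0,0,0,0.4],
    [0,0,-0.2,0,0,0,0.4],
    [0,0,-0.3,0,0,0,0.4],
    [0,0,-0.3,0,0,0,0.4],
  ],
)

```text
clock: 40.6
position: [0.6305, 0.2376, 0.3499]
ee_rot: [3.115, 0.359, -0.012]
force: [1.4, 0.2, 0.6]
width: 0.298
```

Call:
play_rows(
  rows=[
    [-0.1,0,-0.2,0,0,0,0],
    [-0.3,0,-0.1,0,0,0,0],
    [-0.3,0,0,0,0,0,0],
    [-0.3,0,0,0,0,0,0],
    [-0.3,0,0,0,0,0,0],
  ],
)

```text
clock: 41.1
position: [0.4396, 0.1963, 0.4079]
ee_rot: [-3.119, -0.357, -0.009]
force: [-1.1, 0.2, 1.6]
width: 0.495
```

Run:
```python
from h import *
m2,im2=snap("scene","b7scene"); m,im=snap("side","b7side")
cv2.imwrite("pics/b7z.png",np.hstack([cv2.resize(im2[150:250,290:390],(400,400),interpolation=cv2.INTER_CUBIC),cv2.resize(im[170:270,170:270],(400,400),interpolation=cv2.INTER_CUBIC)]))
```

```text
(no output)
```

View pics/b7z.png

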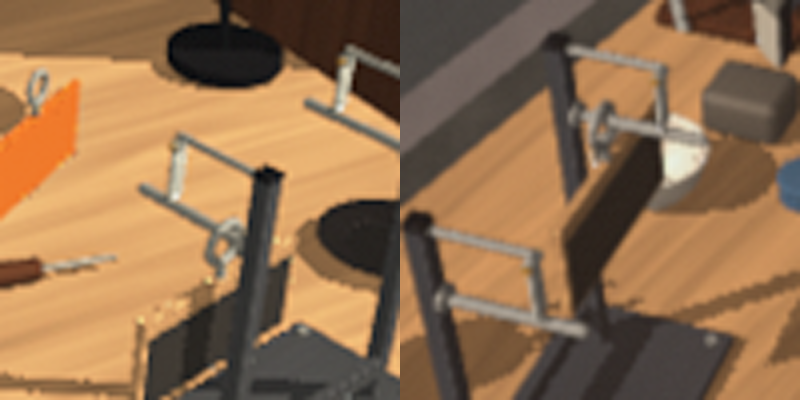

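View pics/b7side.png

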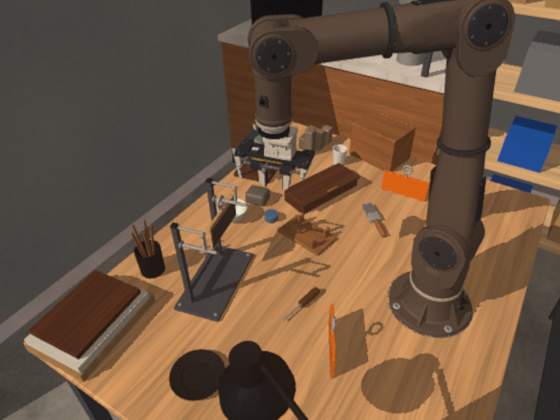

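The board hangs on the right peg with the flap shut in front of the eye. I'll let it settle, then do a final look at the lid and the bench.

Call:
play_rows(
  rows=[
    [0,0,0,0,0,0,0],
    [0,0,0,0,0,0,0],
    [0,0,0,0,0,0,0],
    [0,0,0,0,0,0,0],
    [0,0,0,0,0,0,0],
  ],
)

```text
clock: 41.7
position: [0.4371, 0.1974, 0.4115]
ee_rot: [-3.12, -0.363, -0.016]
force: [-0.8, -0.5, 0.3]
width: 0.503
```

Run:
```python
from h import *
m2,im2=snap("scene","f1scene"); m,im=snap("side","f1side")
cv2.imwrite("pics/f1z.png",np.hstack([cv2.resize(im2[150:350,110:310],(400,400),interpolation=cv2.INTER_CUBIC),cv2.resize(im2[150:250,290:390],(400,400),interpolation=cv2.INTER_CUBIC)]))
```

```text
(no output)
```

View pics/f1z.png

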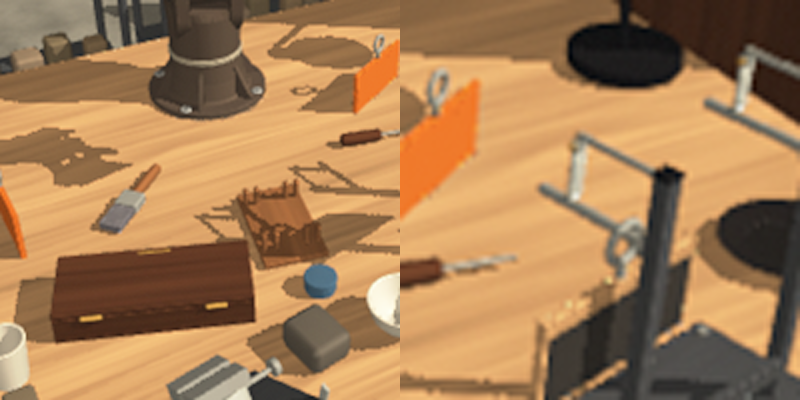

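The lid is flat shut, the rack is empty, the board hangs still with the flap down, and the bystanders haven't moved.

```bash
python3 -c "
from cell import sign_off
print(sign_off())"
```

```text
the job is handed in; nothing more can be done
None
```

The bench is packed up and handed in, in about 42 s of the 210 s allowed; no verdict was reported.

- **Stones:** all three stones I found lie flat, each in its own lane of the case. The upright blocks in the far corner looked like scrap and were out of reach, so I left them.
- **Lid:** it lies flat shut. I drew it down with the closed fingertips, but at the very end the wrist force peaked at about 60 N as the lid met its seat. That is under the 120 N wrist limit, and only the fingertips touched the lid.
- **Board:** the one board in the rack now hangs by its eye on the right peg. By the arm's pose, the eye is about 87 mm in from the tip, and the camera shows the flap down in front of it. I checked again about 0.6 s after backing the arm away and it was hanging still.
- **Everything else:** in the last pictures the orange boards and the other bench items are where they were.
- **Measurement checks:** one height check on the first stone disagreed between two wrist views, because one picture was taken while the arm was still settling. I used the later close view instead, and the grasp was good. The two fixed cameras disagreed by up to about 3 mm on the peg tip; a wrist picture agreed with my figure to within 1–2 mm.

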